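# Lay up a striped glass row against the hidden stop

## Robot

A 7-joint arm with a two-finger parallel gripper is mounted at the origin on the work surface. World frame = base frame: x ahead of the robot, y to its left, z up, the work surface at z = 0. Lengths are in m, angles in rad, forces in N, time in s.
With the tool pointing down it reaches from about 0.425 to 0.925 m from the base axis. Payload 6.8 kg.
Tool frame: the origin (TCP) lies midway between the tips of the shut fingers; the grasp point (between the pads) lies 19 mm behind it; y points along the fingers, z is the direction in which the jaws open and shut, and the axes are right-handed (so a half turn about y gives the same grasp; the last joint's range is limited). The gripper opens to 85 mm and grips with 20 to 120 N. Pads are 22 mm wide; open, the fingers measure 114 mm over their backs; the gripper's body (76 mm by 85 mm) begins 54 mm behind the grasp point. The pads swing forward as they close: fully open they stand 13 mm farther back than shut.
Start: joints at [-1.292, 0.477, 0.022, 1.555, -0.011, 1.109, -0.083], TCP at [0.255, 0.625, 0.231] pointing down, gripper open.
Joint ranges: [-2.96, 2.96], [-0.34, 2.1], [-1.41, 1.46], [0.24, 2.44], [-1.37, 4.51], [0.17, 1.92], [-2.96, 2.96]. Speed limits (rad/s): [2.39, 2.39, 3.14, 3.14, 3.14, 3.14, 3.14].

## Interface

Orientations are given as a unit quaternion [w, x, y, z].
In Python, from station import bot gives the robot as it stands. The module is installed in compiled form; this text tells all that it offers.
- The arm moves only by the shell command python3 -m crank 'ROWS' [FORCE]. ROWS is JSON, a list of rows, each an object with "linear": the shift along the tool's x, y, z in m, a list of three; "dr": the turn, a rotation vector about the tool's x, y, z in degrees, a list of three; "hand": the gripper command: -1 is shut, 1 is fully open, values between are in proportion. A call has 1 to 10 rows; each row is the pose to reach, as a shift and turn from the pose commanded when the call began, along the tool's axes at that moment; what a row does not reach only later rows make up. A row lasts 1/12 s, in which the tool goes at most 41.7 mm and 7.16 degrees, less where a joint would pass 70% of its speed; a pose out of reach is approached as far as the arm can. A call with a gripper value outside its range is refused whole. The fingers move at their own pace and stop on an object; FORCE is the grip in N (left out, the last holds). Time passes only in rows, so rows that repeat a pose let the fingers close. It gives the time, the measured TCP pose, the force and the opening at its end, in the units of the state.
- bot.get_obs(): the state, without advancing time (a new reading comes with each control period).
- bot.read_camera(name): name is "scene" or "top" or "wrist"; returns the picture (420x560x3 uint8, blue, green, red); there is no depth.
- bot.camera_params(name): a dict with "K" (3x3 intrinsics, pixels), "R" (3x3) and "t" (3): a world point X has camera coordinates R X + t; the wrist camera has in their place "hand_eye" (4x4, takes a point from camera to tool coordinates, whose origin is the TCP and whose axes are the tool frame's). Camera axes: x right, y down, z forward; pixel columns grow to the right and rows downward; lengths in m; the calibration is good to about 2 mm. A picture is of the moment at which its call begins: read the wrist's pose just before it. camera_params takes no time and is no camera call.
- bot.hand_in(): hands the job in, once; it reports no verdict.
Trained networks look in the newest picture that a camera, given by its name, has taken for a name from the list of things; names that differ only in an ending like _2 or _b are one class to them, and where a whole thing is asked for, a point or a joint stands for the part that bears it (a point fixed in the world has none). Each returns a list of dicts, best first, with "score" (0 to 1); they miss things now and then, are a little off and sometimes report something else, mostly with a low value. They report only what shows in the picture. A call takes as long as a camera call. They do not tell look-alikes from the thing itself.
- bot.search_frame(camera, target): "extent" ([left, top, right, bottom] in pixels, round what is visible of it).
- bot.cut_out(camera, target): "pixels" (420x560 bool, what is visible of it) and "extent" ([left, top, right, bottom] in pixels, round what is visible of it).
- bot.place_of(camera, target): "xy" ([column, row] in pixels: a listed point, or the origin of a listed thing).
The state is a dict: "t": time; "q": joint angles; "joint_vel": joint speeds; "joint_torque": joint torques, N m; "eef_pos": TCP position; "tool_rot": TCP orientation; "contact_force": force on the tool from outside, world axes, zero at the start; "torque": the same for the moment, N m; "gripper_width": opening from 0.0 (shut) to 1.0 (fully open).
Only numpy, scipy, OpenCV 4.12 (cv2) and the standard library are available. Lean on these libraries where they do the work, as an engineer would, in place of code of your own. Each camera call takes 0.05 s, during which the arm holds its last target. There are 200 camera calls.

## Task

Load the aluminium lay-up channel in this order: the blue glass bar, then the white one behind it, then the terracotta dam block with its handle to the rear, both bars lying flat across the channel. With the dam block, nudge the row along under the bridge, without ramming it, until blue is fully home against the hidden stop and everything is closed up with no gaps; leave the dam block standing there. Blue can be taken from the rack only by its ends, so first set it down on the open mat, let go, and take it again by its long sides for the channel; leave the other things where they are.

Things in the scene. Friction and masses are not known exactly. Their poses are not given: they have to be found in the camera images.
- channel: fixed aluminium channel at the left, 233 x 84 mm, lying roughly right to left. Origin: on its centre line, on its underside (3 mm above the table, on the mat); x along it to the stop, y across, z up. Floor at z = 4 mm; side fences 62 mm apart (y = -31 to 31), 11 mm thick, tops at z = 32. Open above and at its end x = -120 mm; far part roofed by a bridge. Pieces slide on the floor by friction
- channel_bridge (a point): middle of the bridge's open edge, on its underside, at (55, 0, 28) mm in the channel's frame; same axes. The bridge (clear, then red) is a fixed 3 mm plate that roofs the channel from here to x = 113 mm
- channel_stop (a point): centre, at floor level, of the face of the solid stop hidden under the red part of the bridge, at (105, 0, 4) mm in the channel's frame; same axes as the channel
- rack: fixed plywood rack, 44 x 100 x 25 mm, at the right. Origin: centre of its underside, 3 mm above the table; x along its slots. Base 3 mm thick; four 4 mm dividers (tops at z = 25) form three 28 mm slots centred at y = -32, 0, 32. A glass bar lies along each, long sides shut in by the dividers, top 4 mm below theirs; its ends stick out 6 mm at each side and are free to grip
- blue_c (a point): blue glass bar, a block 56 long x 24 wide x 18 mm high, about 60 g. Point: its centre (9 mm above its underside); x along its 56 mm length, y across its 24 mm width, z up. It starts in one of the rack's three slots (the order of colours varies)
- white_c (a point): opal white glass bar, a block 56 long x 24 wide x 18 mm high, about 60 g. Point: its centre (9 mm above its underside); x along its 56 mm length, y across its 24 mm width, z up. It starts flat on the mat, whose top is 3 mm above the table
- dam_grip (a point): dam block, 180 g, on the mat: terracotta block 36 (x) x 56 (y) x 22 mm high; from it an upright pale wooden handle, 12 (x) x 30 (y) mm, rises to 72 mm above its underside, near its rear. Point: on the handle's axis, 55 mm above the underside; x towards the block's front face (28 mm ahead of this point; the rear face is 8 mm behind), y across, z up
- amber_c (a point): amber glass bar, a block 56 long x 24 wide x 18 mm high, about 60 g. Point: its centre (9 mm above its underside); x along its 56 mm length, y across its 24 mm width, z up; stays in the rack
- green_c (a point): green glass bar, a block 56 long x 24 wide x 18 mm high, about 60 g. Point: its centre (9 mm above its underside); x along its 56 mm length, y across its 24 mm width, z up; stays in the rack
- offcut: pale glass offcut 70 x 45 x 6 mm, flat on the mat towards the left; bystander. Origin: centre of its underside
- nippers: blue-handled glass nippers, about 140 mm long and 14 mm high, lying at the far right of the mat; bystander. Origin: on its underside near its middle
- glue: white glue bottle, 40 mm across, 75 mm high, at the far right; bystander. Origin: centre of its underside
- mat: green cutting mat, fixed, 460 (x) x 920 (y) x 3 mm thick, with a pale 50 mm grid; everything stands on it. Origin: centre of its underside. The part between robot and channel is open: x = -200 to -130 mm, y = 0 to 120 mm from the origin always starts clear
- gem0: turquoise glass gem, 28 mm across, 11 mm high, on the far part of the mat; bystander. Origin: centre of its underside
- gem1: violet-blue glass gem, 28 mm across, 11 mm high, on the far part of the mat; bystander. Origin: centre of its underside
- bowl: white ceramic bowl, 90 mm across, 40 mm high, at the left; bystander. Origin: centre of its underside
Things that resemble listed ones, but are neither listed nor needed, are in the scene too. Leave any yellow look-alike of the part that bears blue_c alone. Of the things that look like the part that bears white_c, the smaller one is meant.

How it is judged:
By the outcome, as a careful person would: the job done as asked, in the order asked, and still so for the second after the job is handed in, with the robot touching nothing.
It also fails if it takes over 72 s, if anything falls off the work surface, if the arm or the gripper's body presses on something with over 40 N, if the wrist force passes 120 N, or if a joint passes its speed limit or range.

## Working session

There is one attempt and no reset: what is moved stays moved. The work goes in short steps, Python scripts to look and compute and a shell command to move; the robot and the scene stay as the last step left them, time stands still between calls to the robot, and variables do not carry over. Pictures are saved under pics/ and viewed, about 8 in all and at most 12, crops included, and the job is handed in when it is done.

```bash
mkdir -p pics; cat > h.py <<'E'
import numpy as np, cv2
from scipy.spatial.transform import Rotation as Ro
from station import bot
def cam(n,obs=None):
    p=bot.camera_params(n); K=np.array(p["K"])
    if "R" in p: return K,np.array(p["R"]),np.array(p["t"])
    o=obs or bot.get_obs(); w,x,y,z=o["tool_rot"]
    T=np.eye(4); T[:3,:3]=Ro.from_quat([x,y,z,w]).as_matrix(); T[:3,3]=o["eef_pos"]
    M=np.linalg.inv(T@np.array(p["hand_eye"])); return K,M[:3,:3],M[:3,3]
def ray(c,uv,z):
    K,R,t=c; d=R.T@np.linalg.inv(K)@np.array([uv[0],uv[1],1.]); o=-R.T@t
    return o+d*(z-o[2])/d[2]
def proj(c,X):
    K,R,t=c; p=K@(R@np.array(X)+t); return p[:2]/p[2]
def toolR():
    w,x,y,z=bot.get_obs()["tool_rot"]; return Ro.from_quat([x,y,z,w]).as_matrix()
E
python3 - <<'E'
from h import *
o=bot.get_obs();print(o["eef_pos"],toolR().round(3).tolist(),o["gripper_width"])
ims=[]
for n in("top","scene"):
    im=bot.read_camera(n);cv2.imwrite(f"pics/{n}0.png",im)
    c=cam(n);print(n,"campos",(-c[1].T@c[2]).round(3))
    for t,z in(("blue_c",.015+.0),("white_c",.012),("dam_grip",.058),("amber_c",.015),("green_c",.015),("channel",.003),("channel_bridge",.031),("channel_stop",.007),("rack",.003),("offcut",.003),("bowl",.003),("mat",0)):
        for d in bot.place_of(n,t)[:4]:
            print(t,round(d["score"],2),np.round(d["xy"]),ray(c,d["xy"],z).round(3))
E
```

```text
[0.25441728 0.6245668  0.23030638] [[0.926, -0.001, 0.377], [-0.377, -0.002, 0.926], [0.0, -1.0, -0.002]] 0.9986973965113081
top campos [0.415 0.022 1.317]
blue_c 0.76 [361. 294.] [ 0.295 -0.179  0.015]
blue_c 0.63 [397. 222.] [ 0.468 -0.272  0.015]
white_c 0.84 [440. 305.] [ 0.268 -0.369  0.012]
white_c 0.56 [319. 159.] [ 0.626 -0.085  0.012]
white_c 0.25 [374. 239.] [ 0.428 -0.215  0.012]
white_c 0.23 [420. 135.] [ 0.684 -0.336  0.012]
dam_grip 0.74 [332. 218.] [ 0.479 -0.11   0.058]
dam_grip 0.53 [291. 122.] [ 0.711 -0.014  0.058]
amber_c 0.52 [384. 227.] [ 0.456 -0.239  0.015]
green_c 0.51 [374. 237.] [ 0.432 -0.214  0.015]
channel 0.92 [220. 172.] [0.598 0.163 0.003]
channel_bridge 0.7 [297.  99.] [ 0.773 -0.031  0.031]
channel_bridge 0.62 [194. 161.] [0.622 0.222 0.031]
channel_stop 0.71 [179. 162.] [0.622 0.263 0.007]
rack 0.73 [385. 233.] [ 0.442 -0.244  0.003]
offcut 0.69 [169. 243.] [0.422 0.286 0.003]
offcut 0.29 [376. 108.] [ 0.757 -0.23   0.003]
bowl 0.82 [132. 218.] [0.486 0.38  0.003]
mat 0.66 [283. 177.] [0.585 0.005 0.   ]
scene campos [1.278 0.257 0.695]
blue_c 0.66 [202. 184.] [ 0.469 -0.273  0.015]
blue_c 0.53 [258. 161.] [ 0.294 -0.172  0.015]
white_c 0.79 [209. 147.] [ 0.271 -0.356  0.012]
white_c 0.74 [275. 242.] [0.612 0.009 0.012]
white_c 0.58 [236. 236.] [ 0.627 -0.091  0.012]
dam_grip 0.9 [251. 184.] [ 0.468 -0.119  0.058]
amber_c 0.72 [215. 186.] [ 0.461 -0.235  0.015]
green_c 0.61 [225. 182.] [ 0.432 -0.217  0.015]
green_c 0.34 [436. 250.] [0.497 0.381 0.015]
channel 0.91 [335. 264.] [0.622 0.164 0.003]
channel 0.32 [360. 260.] [0.587 0.216 0.003]
channel_bridge 0.77 [361. 259.] [0.611 0.219 0.031]
channel_stop 0.8 [378. 276.] [0.624 0.263 0.007]
channel_stop 0.27 [250. 184.] [ 0.406 -0.149  0.007]
rack 0.7 [213. 185.] [ 0.446 -0.249  0.003]
offcut 0.79 [398. 226.] [0.43  0.284 0.003]
bowl 0.66 [435. 251.] [0.491 0.383 0.003]
mat 0.73 [276. 240.] [0.593 0.005 0.   ]
```

View pics/top0.png

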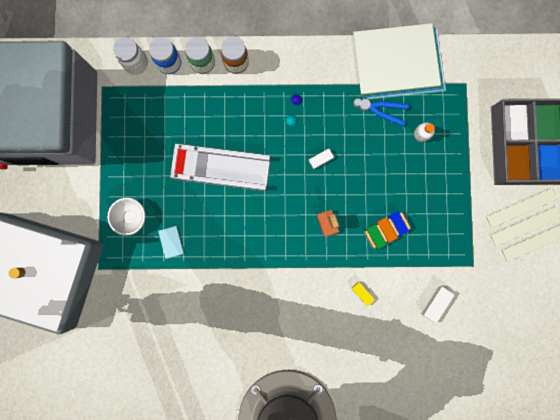

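View pics/scene0.png

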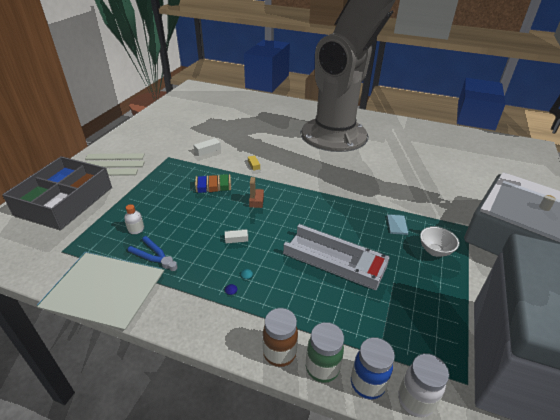

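White candidates: (319,159) on the mat and a larger white block at (440,305) off the mat. The smaller one on the mat fits. Blue candidates: the blue bar in the rack at (397,222) and a yellow look-alike at (361,294). The rack's blue bar is the one. I'll confirm both in a crop and measure.

```bash
python3 - <<'E'
from h import *
im=bot.read_camera("top");c=cam("top")
cv2.imwrite("pics/crop1.png",cv2.resize(im[130:325,295:465],None,fx=3,fy=3,interpolation=cv2.INTER_CUBIC))
for t,z in(("white_c",.021),("blue_c",.024),("rack",.028),("channel",.035),("dam_grip",.025)):
    for d in bot.cut_out("top",t)[:2]:
        cn=np.argwhere(d["pixels"])[:,::-1].astype(np.float64)
        W=np.array([ray(c,p,z)[:2] for p in cn]).astype(np.float32)
        r=cv2.minAreaRect(W*1000);print(t,round(d["score"],2),d["extent"],np.round(r[0]),np.round(r[1]),round(r[2]))
p=bot.camera_params("wrist");print(np.round(p["hand_eye"],3),np.round(p["K"]))
E
```

```text
white_c 0.97 [424.6, 286.2, 452.4, 323.2] [ 272. -360.] [44. 82.] 56
white_c 0.48 [305.7, 145.7, 332.7, 169.0] [627. -87.] [29. 60.] 28
blue_c 0.69 [352.5, 283.4, 374.1, 304.1] [ 298. -181.] [59. 25.] 44
rack 0.66 [365.6, 217.2, 410.2, 245.6] [ 451. -242.] [ 39. 103.] 29
channel 0.74 [169.0, 145.0, 270.0, 191.3] [606. 159.] [239.  91.] 82
dam_grip 0.77 [314.6, 209.5, 339.1, 235.8] [ 469. -102.] [58. 41.] 17
[[-0.     0.947  0.321 -0.081]
 [-0.    -0.321  0.947 -0.143]
 [ 1.    -0.     0.    -0.001]
 [ 0.     0.     0.     1.   ]] [[337.   0. 278.]
 [  0. 337. 207.]
 [  0.   0.   1.]]
```

View pics/crop1.png

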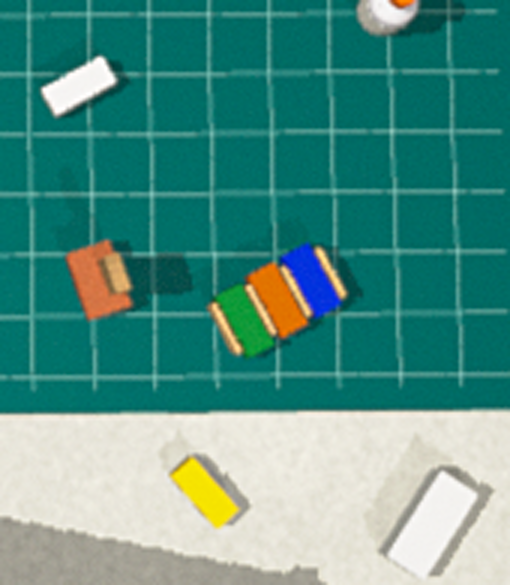

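Confirmed: the small white bar at (319,159) on the mat, blue in the right-hand rack slot, yellow and the big white block off the mat. The dam's handle is on its right, so its front faces left (+y). Next I fly over the channel.

```bash
python3 -m crank '[{"linear":[0.033,0,-0.023],"dr":[0,0,0],"hand":1},{"linear":[0.066,0,-0.047],"dr":[0,0,0],"hand":1},{"linear":[0.1,0,-0.07],"dr":[0,0,0],"hand":1},{"linear":[0.133,0,-0.093],"dr":[0,0,0],"hand":1},{"linear":[0.166,0,-0.117],"dr":[0,0,0],"hand":1},{"linear":[0.2,0,-0.14],"dr":[0,0,0],"hand":1},{"linear":[0.233,0,-0.163],"dr":[0,0,0],"hand":1},{"linear":[0.266,0,-0.187],"dr":[0,0,0],"hand":1},{"linear":[0.3,0,-0.21],"dr":[0,0,0],"hand":1},{"linear":[0.333,0,-0.233],"dr":[0,0,0],"hand":1}]' 30
cat > look.py <<'E'
from h import *
import sys
def look(name,targets,save=True):
    o=bot.get_obs();im=bot.read_camera("wrist");c=cam("wrist",o)
    if save: cv2.imwrite(f"pics/{name}.png",im)
    print("tcp",np.round(o["eef_pos"],4),"toolz",toolR()[:,2].round(3),"t",round(o["t"],2),"F",np.round(o["contact_force"],1),"w",round(o["gripper_width"],3))
    for t,z in targets:
        for d in bot.place_of("wrist",t)[:3]:
            print(t,round(d["score"],2),np.round(d["xy"]),ray(c,d["xy"],z)[:2].round(4))
    return im,c
def rect(c,t,z,n=2):
    for d in bot.cut_out("wrist",t)[:n]:
        m=cv2.findContours(d["pixels"].astype(np.uint8),cv2.RETR_EXTERNAL,cv2.CHAIN_APPROX_NONE)[0]
        m=max(m,key=len)[:,0]
        W=np.array([ray(c,p,z)[:2] for p in m]).astype(np.float32)*1000
        r=cv2.minAreaRect(W);print("rect",t,round(d["score"],2),np.round(d["extent"]),np.round(r[0],1),np.round(r[1],1),round(r[2],1))
E
python3 - <<'E'
from look import *
im,c=look("w1",[("channel",.003),("channel_bridge",.031),("channel_stop",.007),("white_c",.012)])
rect(c,"channel",.035)
E
```

```text
t: 2.43
eef_pos: [0.4761, 0.2819, 0.2317]
tool_rot: [0.694, -0.694, 0.136, -0.136]
contact_force: [1.0, -0.4, -0.6]
gripper_width: 1.0
tcp [0.4761 0.2819 0.2317] toolz [ 0.388  0.922 -0.002] t 2.43 F [ 1.  -0.4 -0.6] w 1.0
channel 0.9 [229. 299.] [0.6095 0.1596]
channel 0.31 [259. 129.] [0.4268 0.2797]
channel_bridge 0.84 [270. 301.] [0.6144 0.2141]
channel_stop 0.83 [312. 281.] [0.6223 0.2676]
rect channel 0.61 [121. 251. 321. 361.] [603.8 171.9] [204.2 101.3] 82.3
```

View pics/w1.png

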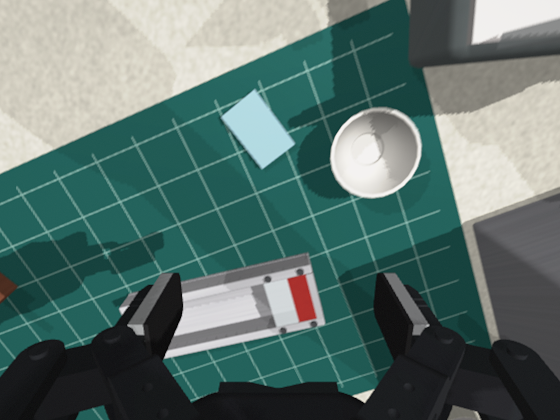

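```bash
python3 -m crank '[{"linear":[0.0144,0,-0.036],"dr":[0,0,0],"hand":1},{"linear":[0.029,0,-0.072],"dr":[0,0,0],"hand":1},{"linear":[0.043,0,-0.108],"dr":[0,0,0],"hand":1},{"linear":[0.058,0,-0.144],"dr":[0,0,0],"hand":1},{"linear":[0.072,0,-0.18],"dr":[0,0,0],"hand":1},{"linear":[0.086,0,-0.216],"dr":[0,0,0],"hand":1},{"linear":[0.1,0,-0.253],"dr":[0,0,0],"hand":1}]' && python3 -m crank '[{"linear":[0.0144,0.01,-0.036],"dr":[0,5,0],"hand":1},{"linear":[0.029,0.02,-0.072],"dr":[0,10,0],"hand":1},{"linear":[0.043,0.03,-0.108],"dr":[0,16,0],"hand":1},{"linear":[0.058,0.05,-0.144],"dr":[0,22,0],"hand":1},{"linear":[0.072,0.06,-0.18],"dr":[0,28,0],"hand":1},{"linear":[0.086,0.08,-0.216],"dr":[0,33,0],"hand":1},{"linear":[0.1,0.1,-0.253],"dr":[0,38,0],"hand":1},{"linear":[0.1,0.1,-0.253],"dr":[0,38,0],"hand":1},{"linear":[0.1,0.1,-0.253],"dr":[0,38,0],"hand":1}]'
python3 - <<'E'
from look import *
im,c=look("w2",[("blue_c",.015),("rack",.003),("amber_c",.015),("green_c",.015),("dam_grip",.058),("white_c",.012)])
rect(c,"rack",.028);rect(c,"blue_c",.024);rect(c,"amber_c",.024)
print(bot.get_obs()["q"])
E
```

```text
t: 3.32
eef_pos: [0.472, 0.0122, 0.2315]
tool_rot: [0.695, -0.694, 0.134, -0.135]
contact_force: [1.2, 0.2, -0.8]
gripper_width: 0.997
t: 4.07
eef_pos: [0.4689, -0.2611, 0.1299]
tool_rot: [-0.611, 0.612, -0.356, 0.354]
contact_force: [0.2, 0.1, 0.5]
gripper_width: 1.002
tcp [ 0.4689 -0.2611  0.1299] toolz [ 0.867  0.499 -0.001] t 4.07 F [0.2 0.1 0.5] w 1.002
blue_c 0.56 [264. 214.] [ 0.4653 -0.2773]
rack 0.81 [267. 176.] [ 0.4528 -0.2509]
amber_c 0.57 [267. 175.] [ 0.4511 -0.2476]
green_c 0.85 [266. 134.] [ 0.4348 -0.2206]
dam_grip 0.65 [415.   6.] [ 0.4721 -0.1121]
white_c 0.16 [268. 172.] [ 0.4512 -0.2459]
rect rack 0.93 [236. 106. 300. 243.] [ 443.8 -233.6] [44.   6.6] 27.0
rect blue_c 0.93 [228. 201. 306. 237.] [ 466.3 -275.2] [56.2 29.2] 27.9
rect blue_c 0.69 [ 69.   0. 163.  22.] [ 311.  -198.2] [59.9 10.9] 29.7
rect amber_c 0.57 [228. 157. 302. 196.] [ 451.  -248.1] [56.6 27.4] 27.3
[-0.02710844  0.41191147  0.52407153  2.00624853 -0.28558541  0.79371695
  1.18494551]
```

View pics/w2.png

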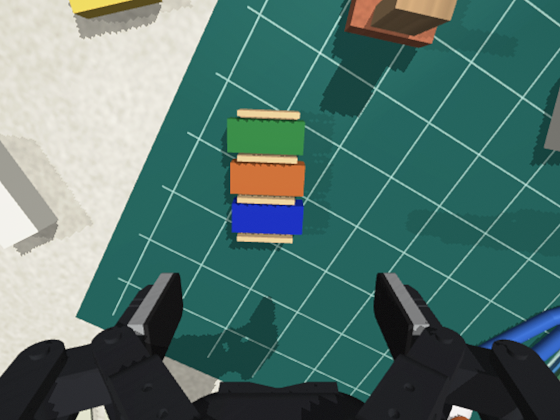

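```bash
python3 -m crank '[{"linear":[0.011,0.02,-0.01],"dr":[0,2,0],"hand":1},{"linear":[0.011,0.05,-0.01],"dr":[0,2,0],"hand":1},{"linear":[0.011,0.08,-0.01],"dr":[0,2,0],"hand":1},{"linear":[0.011,0.1,-0.01],"dr":[0,2,0],"hand":1},{"linear":[0.011,0.115,-0.01],"dr":[0,2,0],"hand":1},{"linear":[0.011,0.125,-0.01],"dr":[0,2,0],"hand":1},{"linear":[0.011,0.125,-0.01],"dr":[0,2,0],"hand":1},{"linear":[0.011,0.125,-0.01],"dr":[0,2,0],"hand":1}]' && python3 -m crank '[{"linear":[0,0,0],"dr":[0,0,0],"hand":0.2},{"linear":[0,0,0],"dr":[0,0,0],"hand":0},{"linear":[0,0,0],"dr":[0,0,0],"hand":0},{"linear":[0,0,0],"dr":[0,0,0],"hand":0},{"linear":[0,0,0],"dr":[0,0,0],"hand":0},{"linear":[0,0,0],"dr":[0,0,0],"hand":0}]' 40
```

```text
t: 5.23
eef_pos: [0.4663, -0.2749, 0.0064]
tool_rot: [-0.606, 0.606, -0.365, 0.365]
contact_force: [-0.5, 0.1, -0.6]
gripper_width: 0.998
t: 5.73
eef_pos: [0.4671, -0.2752, 0.0076]
tool_rot: [0.606, -0.605, 0.364, -0.366]
contact_force: [-0.8, 1.0, 6.1]
gripper_width: 0.647
```

```bash
python3 -m crank '[{"linear":[0,-0.015,0],"dr":[0,0,0],"hand":0},{"linear":[0,-0.04,0],"dr":[0,0,0],"hand":0},{"linear":[0,-0.075,0],"dr":[0,0,0],"hand":0},{"linear":[0,-0.11,0],"dr":[0,0,0],"hand":0},{"linear":[0,-0.14,0],"dr":[0,0,0],"hand":0}]' && python3 -m crank '[{"linear":[-0.02,0,0.009],"dr":[0,2,0],"hand":0},{"linear":[-0.055,0,0.025],"dr":[0,7,0],"hand":0},{"linear":[-0.09,0,0.042],"dr":[0,12,0],"hand":0},{"linear":[-0.125,0,0.058],"dr":[0,16,0],"hand":0},{"linear":[-0.16,0,0.075],"dr":[0,20,0],"hand":0},{"linear":[-0.195,0,0.091],"dr":[0,25,0],"hand":0},{"linear":[-0.23,0,0.107],"dr":[0,30,0],"hand":0},{"linear":[-0.265,0,0.124],"dr":[0,35,0],"hand":0},{"linear":[-0.295,0.01,0.138],"dr":[0,35,0],"hand":0},{"linear":[-0.313,0.03,0.146],"dr":[0,35,0],"hand":0}]' 
python3 - <<'E'
from look import *
im,c=look("w3",[("blue_c",.1)])
E
```

```text
t: 6.15
eef_pos: [0.4664, -0.2751, 0.1489]
tool_rot: [0.606, -0.605, 0.365, -0.366]
contact_force: [0.4, 0.4, -0.4]
gripper_width: 0.645
t: 6.98
eef_pos: [0.4507, 0.075, 0.1181]
tool_rot: [-0.471, 0.467, -0.529, 0.529]
contact_force: [-0.6, 0.3, -1.0]
gripper_width: 0.644
tcp [0.4507 0.075  0.1181] toolz [ 0.993 -0.116 -0.002] t 6.98 F [-0.6  0.3 -1. ] w 0.644
blue_c 0.8 [276. 283.] [0.4484 0.0583]
blue_c 0.56 [483.  62.] [0.5534 0.158 ]
```

View pics/w3.png

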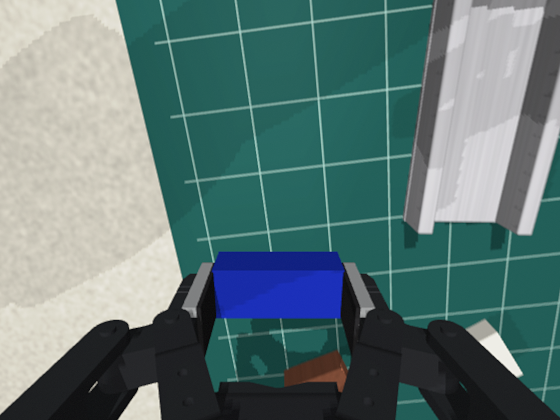

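```bash
python3 -m crank '[{"linear":[0,0.03,0],"dr":[0,0,0],"hand":0},{"linear":[0,0.065,0],"dr":[0,0,0],"hand":0},{"linear":[0,0.09,0],"dr":[0,0,0],"hand":0},{"linear":[0,0.102,0],"dr":[0,0,0],"hand":0},{"linear":[0,0.108,0],"dr":[0,0,0],"hand":0},{"linear":[0,0.111,0],"dr":[0,0,0],"hand":0},{"linear":[0,0.113,0],"dr":[0,0,0],"hand":0},{"linear":[0,0.113,0],"dr":[0,0,0],"hand":0}]' 
```

```text
t: 7.75
eef_pos: [0.4499, 0.0696, 0.0046]
tool_rot: [-0.468, 0.467, -0.53, 0.531]
contact_force: [0.2, -1.2, -0.1]
gripper_width: 0.642
```

```bash
python3 -m crank '[{"linear":[0,0.001,0],"dr":[0,0,0],"hand":0},{"linear":[0,0.001,0],"dr":[0,0,0],"hand":0},{"linear":[0,0.001,0],"dr":[0,0,0],"hand":0.2},{"linear":[0,0.001,0],"dr":[0,0,0],"hand":0.4},{"linear":[0,0.001,0],"dr":[0,0,0],"hand":0.7},{"linear":[0,0.001,0],"dr":[0,0,0],"hand":1},{"linear":[0,0.001,0],"dr":[0,0,0],"hand":1},{"linear":[0,0.001,0],"dr":[0,0,0],"hand":1}]' && python3 -m crank '[{"linear":[0,-0.02,0],"dr":[0,0,0],"hand":1},{"linear":[0,-0.05,0],"dr":[0,0,0],"hand":1},{"linear":[0,-0.09,0],"dr":[0,0,0],"hand":1},{"linear":[0,-0.12,0],"dr":[0,-5,0],"hand":1},{"linear":[0,-0.12,0],"dr":[0,-10,0],"hand":1},{"linear":[0,-0.12,0],"dr":[0,-17,0],"hand":1},{"linear":[0,-0.12,0],"dr":[0,-24,0],"hand":1},{"linear":[0,-0.12,0],"dr":[0,-31,0],"hand":1},{"linear":[0,-0.12,0],"dr":[0,-38,0],"hand":1},{"linear":[0,-0.12,0],"dr":[0,-45,0],"hand":1}]' && python3 -m crank '[{"linear":[0,0,0],"dr":[0,-7,0],"hand":1},{"linear":[0,0,0],"dr":[0,-14,0],"hand":1},{"linear":[0,0,0],"dr":[0,-21,0],"hand":1},{"linear":[0,0,0],"dr":[0,-28,0],"hand":1},{"linear":[0,0,0],"dr":[0,-35,0],"hand":1},{"linear":[0,0,0],"dr":[0,-42,0],"hand":1},{"linear":[0,0,0],"dr":[0,-45,0],"hand":1},{"linear":[0,0,0],"dr":[0,-45,0],"hand":1}]'
python3 - <<'E'
from look import *
im,c=look("w4",[("blue_c",.012),("channel",.003),("channel_bridge",.031),("channel_stop",.007)])
rect(c,"blue_c",.021);rect(c,"channel",.035)
print(np.round(bot.get_obs()["q"],2))
E
```

```text
t: 8.42
eef_pos: [0.4494, 0.0702, 0.0025]
tool_rot: [-0.468, 0.468, -0.53, 0.53]
contact_force: [-0.0, 0.3, -0.3]
gripper_width: 1.004
t: 9.25
eef_pos: [0.449, 0.0701, 0.1223]
tool_rot: [-0.636, 0.636, -0.309, 0.309]
contact_force: [0.1, -0.5, -0.5]
gripper_width: 0.993
t: 9.92
eef_pos: [0.4491, 0.0699, 0.1222]
tool_rot: [-0.706, 0.706, -0.044, 0.044]
contact_force: [0.4, 0.3, 0.8]
gripper_width: 1.001
tcp [0.4491 0.0699 0.1222] toolz [ 0.126  0.992 -0.   ] t 9.92 F [0.4 0.3 0.8] w 1.001
blue_c 0.61 [274. 204.] [0.4498 0.066 ]
channel 0.78 [393. 350.] [0.6134 0.16  ]
channel_stop 0.33 [542. 141.] [0.4266 0.274 ]
rect blue_c 0.81 [258. 168. 294. 244.] [449.8  68.4] [24.5 60.6] 82.9
rect channel 0.96 [266. 308. 546. 417.] [584.8  96.4] [108.7  96.1] 82.0
[-0.53  0.27  0.28  2.18 -0.12  0.7   1.27]
```

View pics/w4.png

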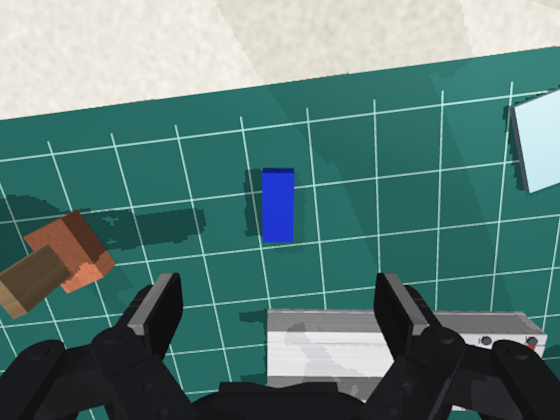

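```bash
python3 -m crank '[{"linear":[0,0.03,-0.001],"dr":[0,0,0],"hand":1},{"linear":[0,0.06,-0.001],"dr":[0,0,0],"hand":0.8},{"linear":[0,0.09,-0.001],"dr":[0,0,0],"hand":0.5},{"linear":[0,0.108,-0.001],"dr":[0,0,0],"hand":0.2},{"linear":[0,0.115,-0.001],"dr":[0,0,0],"hand":0},{"linear":[0,0.115,-0.001],"dr":[0,0,0],"hand":-0.3},{"linear":[0,0.115,-0.001],"dr":[0,0,0],"hand":-0.7},{"linear":[0,0.115,-0.001],"dr":[0,0,0],"hand":-0.7},{"linear":[0,0.115,-0.001],"dr":[0,0,0],"hand":-0.7},{"linear":[0,0.115,-0.001],"dr":[0,0,0],"hand":-0.7}]' && python3 -m crank '[{"linear":[0,0,0],"dr":[0,0,0],"hand":-0.7},{"linear":[0,0,0],"dr":[0,0,0],"hand":-0.7},{"linear":[0,-0.015,0],"dr":[0,0,0],"hand":-0.7},{"linear":[0,-0.045,0],"dr":[0,0,0],"hand":-0.7},{"linear":[0,-0.075,0],"dr":[0,0,0],"hand":-0.7},{"linear":[0,-0.09,0],"dr":[0,0,0],"hand":-0.7},{"linear":[0,-0.09,0],"dr":[0,0,0],"hand":-0.7}]'
python3 - <<'E'
from look import *
im,c=look("w5",[("channel",.003),("channel_bridge",.031)])
d=bot.cut_out("wrist","blue_c")[0];print(d["extent"],d["score"])
E
```

```text
t: 11.1
eef_pos: [0.4499, 0.0694, 0.0083]
tool_rot: [0.706, -0.705, 0.043, -0.045]
contact_force: [-1.2, -0.1, -0.3]
gripper_width: 0.271
t: 11.68
eef_pos: [0.4513, 0.0697, 0.1004]
tool_rot: [0.707, -0.705, 0.042, -0.046]
contact_force: [0.4, 0.0, -0.3]
gripper_width: 0.268
tcp [0.4513 0.0697 0.1004] toolz [0.125 0.992 0.002] t 11.68 F [ 0.4  0.  -0.3] w 0.268
channel 0.7 [401. 361.] [0.6104 0.1601]
channel_bridge 0.86 [483. 384.] [0.615  0.2173]
[246.7, 220.5, 308.4, 346.5] 0.89
```

```bash
python3 -m crank '[{"linear":[0.035,-0.01,0.015],"dr":[0,0,0],"hand":-0.7},{"linear":[0.07,-0.02,0.03],"dr":[0,0,0],"hand":-0.7},{"linear":[0.11,-0.03,0.05],"dr":[0,0,0],"hand":-0.7},{"linear":[0.14,-0.04,0.065],"dr":[0,0,0],"hand":-0.7},{"linear":[0.147,-0.04,0.069],"dr":[0,0,0],"hand":-0.7},{"linear":[0.147,-0.04,0.069],"dr":[0,0,0],"hand":-0.7},{"linear":[0.147,-0.04,0.069],"dr":[0,0,0],"hand":-0.7}]'
python3 - <<'E'
from look import *
im,c=look("w6",[("channel",.003),("channel_bridge",.031),("channel_stop",.007),("white_c",.012)])
rect(c,"channel",.035)
E
```

```text
t: 12.47
eef_pos: [0.6023, 0.1189, 0.1353]
tool_rot: [-0.705, 0.706, -0.045, 0.043]
contact_force: [-1.3, 0.2, -0.4]
gripper_width: 0.272
tcp [0.6023 0.1189 0.1353] toolz [ 0.125  0.992 -0.002] t 12.47 F [-1.3  0.2 -0.4] w 0.272
channel 0.75 [329. 197.] [0.61   0.1606]
channel 0.58 [140. 202.] [ 0.5936 -0.0006]
channel_bridge 0.66 [403. 209.] [0.6175 0.2135]
channel_stop 0.8 [455. 200.] [0.6238 0.2658]
white_c 0.95 [ 46. 256.] [ 0.6295 -0.0916]
rect channel 0.88 [172. 148. 491. 263.] [606.7 156.8] [233.   88.9] 82.3
```

View pics/w6.png

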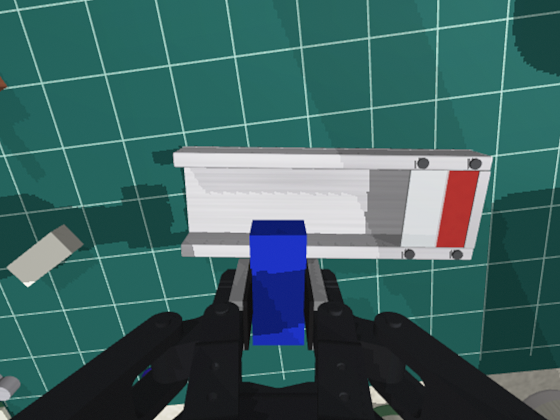

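```bash
python3 - <<'E'
from look import *
o=bot.get_obs();c=cam("wrist",o);im=cv2.imread("pics/w6.png");g=im.astype(float)
for col in (200,220,340,380):
    p=g[140:270,col-3:col+4].mean(1); d=np.abs(np.diff(p,axis=0)).sum(1)
    pk=[i for i in range(2,len(d)-2) if d[i]==d[i-2:i+3].max() and d[i]>25]
    print(col,[(140+i+.5+.5,int(d[i]),*ray(c,(col,141+i),.035)[:2].round(4)) for i in pk])
for a in(82,82.5,83,83.5):
    u=np.array([np.cos(np.radians(a)),np.sin(np.radians(a))]);n=np.array([u[1],-u[0]])
    print(a,u.round(4),"n",n.round(4))
E
```

```text
200 [(146.0, 139, np.float64(0.5503), np.float64(0.0674)), (153.0, 173, np.float64(0.5553), np.float64(0.0664)), (167.0, 49, np.float64(0.5655), np.float64(0.0644)), (232.0, 180, np.float64(0.6166), np.float64(0.054)), (245.0, 166, np.float64(0.6277), np.float64(0.0518)), (257.0, 296, np.float64(0.6381), np.float64(0.0497))]
220 [(147.0, 107, np.float64(0.5529), np.float64(0.0817)), (153.0, 188, np.float64(0.5571), np.float64(0.0809)), (167.0, 120, np.float64(0.5674), np.float64(0.079)), (233.0, 168, np.float64(0.6194), np.float64(0.0695)), (245.0, 178, np.float64(0.6297), np.float64(0.0677)), (257.0, 266, np.float64(0.6402), np.float64(0.0658))]
340 [(148.0, 99, np.float64(0.5645), np.float64(0.168)), (155.0, 178, np.float64(0.5695), np.float64(0.1676)), (168.0, 111, np.float64(0.5792), np.float64(0.167)), (234.0, 205, np.float64(0.6321), np.float64(0.1635)), (246.0, 164, np.float64(0.6425), np.float64(0.1628)), (259.0, 257, np.float64(0.6541), np.float64(0.162))]
380 [(148.0, 112, np.float64(0.5681), np.float64(0.1968)), (155.0, 150, np.float64(0.5732), np.float64(0.1966)), (169.0, 150, np.float64(0.5836), np.float64(0.1963)), (234.0, 70, np.float64(0.6361), np.float64(0.1948)), (247.0, 144, np.float64(0.6474), np.float64(0.1945)), (259.0, 223, np.float64(0.6582), np.float64(0.1942))]
82 [0.1392 0.9903] n [ 0.9903 -0.1392]
82.5 [0.1305 0.9914] n [ 0.9914 -0.1305]
83 [0.1219 0.9925] n [ 0.9925 -0.1219]
83.5 [0.1132 0.9936] n [ 0.9936 -0.1132]
```

```bash
python3 - <<'E'
from look import *
o=bot.get_obs();c=cam("wrist",o);g=cv2.imread("pics/w6.png").astype(float)
n=np.array([.9906,-.1366]);u=np.array([.1366,.9906]);print("tcp n,u",n@o["eef_pos"][:2],u@o["eef_pos"][:2])
for col in(265,278,290):
    p=g[210:360,col-3:col+4].mean(1);d=np.abs(np.diff(p,axis=0)).sum(1)
    pk=[i for i in range(2,len(d)-2) if d[i]==d[i-2:i+3].max() and d[i]>25]
    print(col,[(211+i,int(d[i]),round(float(n@ray(c,(col,211+i),.149)[:2]),4),round(float(n@ray(c,(col,211+i),.131)[:2]),4)) for i in pk])
for row in(250,260,280,300):
    p=g[row-3:row+4,240:320].mean(0);d=np.abs(np.diff(p,axis=0)).sum(1)
    pk=[i for i in range(2,len(d)-2) if d[i]==d[i-2:i+3].max() and d[i]>40]
    print(row,[(241+i,int(d[i]),round(float(u@ray(c,(241+i,row),.149)[:2]),4)) for i in pk])
E
```

```text
tcp n,u 0.5807234829543209 0.2000148537386916
265 [(220, 266, 0.5492, 0.5561), (235, 74, 0.556, 0.5638), (271, 48, 0.5732, 0.5834), (334, 52, 0.6067, 0.6215), (345, 77, 0.6131, 0.6287)]
278 [(220, 266, 0.5492, 0.556), (235, 72, 0.556, 0.5637), (273, 58, 0.5741, 0.5844), (333, 53, 0.6061, 0.6207), (345, 99, 0.613, 0.6286)]
290 [(220, 263, 0.5491, 0.556), (235, 72, 0.5559, 0.5637), (272, 46, 0.5736, 0.5838), (328, 49, 0.6032, 0.6175), (345, 78, 0.6129, 0.6285)]
250 [(250, 212, 0.1867), (306, 257, 0.2108)]
260 [(250, 146, 0.1866), (307, 126, 0.2114)]
280 [(246, 116, 0.1847), (252, 81, 0.1874), (305, 77, 0.2109), (310, 125, 0.2131)]
300 [(243, 140, 0.1831), (252, 55, 0.1872), (304, 65, 0.2108), (314, 151, 0.2154)]
```

```bash
python3 -m crank '[{"linear":[0,0.01,0.02],"dr":[0,0.7,0],"hand":-0.7},{"linear":[0,0.03,0.042],"dr":[0,0.7,0],"hand":-0.7},{"linear":[0,0.055,0.042],"dr":[0,0.7,0],"hand":-0.7},{"linear":[0,0.075,0.042],"dr":[0,0.7,0],"hand":-0.7},{"linear":[0,0.087,0.042],"dr":[0,0.7,0],"hand":-0.7},{"linear":[0,0.087,0.042],"dr":[0,0.7,0],"hand":-0.7},{"linear":[0,0.087,0.042],"dr":[0,0.7,0],"hand":-0.7}]'
cat >> look.py <<'E'
n=np.array([.9906,-.1366]);u=np.array([.1366,.9906])
def cols(g,c,cs,zs,a,b,ax,th=25):
    for k in cs:
        g=g.astype(float)
        p=g[a:b,k-3:k+4].mean(1) if ax=="n" else g[k-3:k+4,a:b].mean(0)
        d=np.abs(np.diff(p,axis=0)).sum(1)
        pk=[i for i in range(2,len(d)-2) if d[i]==d[i-2:i+3].max() and d[i]>th]
        w=n if ax=="n" else u
        print(k,[(a+1+i,int(d[i]),*[round(float(w@ray(c,(k,a+1+i) if ax=="n" else (a+1+i,k),z)[:2])*1000,1) for z in zs]) for i in pk])
E
python3 - <<'E'
from look import *
im,c=look("w7",[])
o=bot.get_obs();print(n@o["eef_pos"][:2],u@o["eef_pos"][:2])
z=o["eef_pos"][2]
cols(im,c,(262,278,294),(.035,z+.0135,z-.0045),100,400,"n")
cols(im,c,(180,380),(.035,),50,400,"n",40)
E
```

```text
t: 13.35
eef_pos: [0.6086, 0.1603, 0.0503]
tool_rot: [-0.705, 0.706, -0.049, 0.049]
contact_force: [0.3, -0.7, 0.1]
gripper_width: 0.273
tcp [0.6086 0.1603 0.0503] toolz [0.138 0.99  0.   ] t 13.35 F [ 0.3 -0.7  0.1] w 0.273
0.5817473476482349 0.24227897821923988
262 [(120, 191, 510.9, 508.7, 510.0), (123, 217, 512.2, 509.8, 511.3), (169, 135, 533.7, 527.2, 531.1), (182, 157, 540.1, 532.4, 537.1), (202, 63, 550.3, 540.7, 546.5), (220, 220, 559.8, 548.4, 555.3), (235, 68, 568.0, 555.1, 562.9), (272, 54, 589.4, 572.5, 582.7), (336, 48, 630.6, 606.0, 620.9), (346, 169, 637.6, 611.7, 627.4), (385, 79, 666.5, 635.2, 654.2)]
278 [(118, 178, 510.0, 508.0, 509.2), (121, 182, 511.4, 509.1, 510.5), (169, 136, 533.7, 527.2, 531.1), (182, 154, 540.1, 532.4, 537.1), (201, 63, 549.8, 540.3, 546.0), (220, 222, 559.8, 548.5, 555.3), (235, 68, 568.0, 555.1, 562.9), (274, 58, 590.6, 573.5, 583.8), (334, 48, 629.2, 604.9, 619.6), (345, 169, 636.9, 611.1, 626.7), (388, 98, 668.9, 637.1, 656.4)]
294 [(116, 164, 509.1, 507.3, 508.4), (169, 143, 533.7, 527.2, 531.1), (182, 162, 540.1, 532.4, 537.1), (201, 64, 549.8, 540.3, 546.0), (220, 223, 559.8, 548.5, 555.3), (235, 70, 568.0, 555.1, 562.9), (272, 54, 589.4, 572.5, 582.7), (328, 46, 625.1, 601.5, 615.8), (345, 71, 636.9, 611.1, 626.7), (385, 71, 666.6, 635.2, 654.2)]
180 [(132, 198, 516.3), (135, 202, 517.6), (169, 189, 533.6), (182, 156, 540.1), (202, 119, 550.2), (209, 131, 553.9), (232, 55, 566.3), (285, 106, 597.2), (310, 150, 613.1), (314, 112, 615.7), (321, 108, 620.4)]
380 [(103, 165, 503.5), (106, 187, 504.8), (169, 137, 533.7), (182, 126, 540.1), (202, 140, 550.3), (309, 51, 612.5), (313, 190, 615.1)]
```

View pics/w7.png

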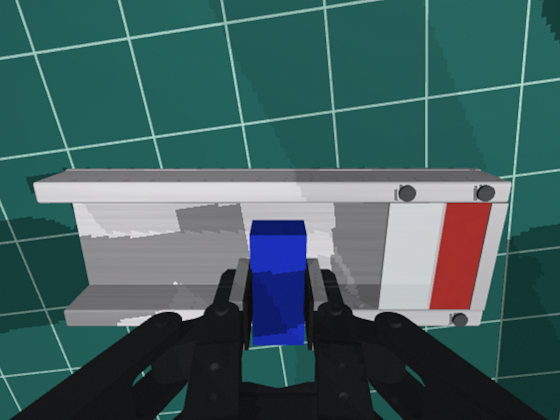

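```bash
python3 -m crank '[{"linear":[-0.0015,0,0],"dr":[0,0,0],"hand":-0.7},{"linear":[-0.0015,0.01,0],"dr":[0,0,0],"hand":-0.7},{"linear":[-0.0015,0.02,0],"dr":[0,0,0],"hand":-0.7},{"linear":[-0.0015,0.028,0],"dr":[0,0,0],"hand":-0.7},{"linear":[-0.0015,0.034,0],"dr":[0,0,0],"hand":-0.7},{"linear":[-0.0015,0.037,0],"dr":[0,0,0],"hand":-0.7},{"linear":[-0.0015,0.039,0],"dr":[0,0,0],"hand":-0.7},{"linear":[-0.0015,0.039,0],"dr":[0,0,0],"hand":-0.7}]'
```

```text
t: 14.07
eef_pos: [0.607, 0.161, 0.0115]
tool_rot: [-0.705, 0.705, -0.049, 0.048]
contact_force: [-2.1, -0.3, 3.3]
gripper_width: 0.269
```

```bash
python3 -m crank '[{"linear":[0,0,0],"dr":[0,0,0],"hand":-0.2},{"linear":[0,0,0],"dr":[0,0,0],"hand":0},{"linear":[0,0,0],"dr":[0,0,0],"hand":0},{"linear":[0,0,0],"dr":[0,0,0],"hand":0},{"linear":[0,-0.02,0],"dr":[0,0,0],"hand":0},{"linear":[0,-0.05,0],"dr":[0,0,0],"hand":0.3},{"linear":[0,-0.09,0],"dr":[0,0,0],"hand":1},{"linear":[0,-0.11,0],"dr":[0,0,0],"hand":1},{"linear":[0,-0.11,0],"dr":[0,0,0],"hand":1}]' 
python3 - <<'E'
from look import *
im,c=look("w8",[("blue_c",.016)])
rect(c,"blue_c",.025,1)
E
python3 -m crank '[{"linear":[0.008,0,-0.035],"dr":[0,7,0],"hand":1},{"linear":[0.016,0,-0.075],"dr":[0,14,0],"hand":1},{"linear":[0.024,0,-0.115],"dr":[0,21,0],"hand":1},{"linear":[0.032,0,-0.15],"dr":[0,28,0],"hand":1},{"linear":[0.041,0,-0.19],"dr":[0,35,0],"hand":1},{"linear":[0.05,0,-0.231],"dr":[0,42,0],"hand":1},{"linear":[0.05,0,-0.231],"dr":[0,49,0],"hand":1},{"linear":[0.05,0,-0.231],"dr":[0,54,0],"hand":1},{"linear":[0.05,0,-0.231],"dr":[0,54,0],"hand":1}]' 
python3 - <<'E'
from look import *
im,c=look("w9",[("white_c",.012),("dam_grip",.058)])
rect(c,"white_c",.021,2)
print(np.round(bot.get_obs()["q"],2))
E
```

```text
t: 14.82
eef_pos: [0.6108, 0.1618, 0.1267]
tool_rot: [0.707, -0.704, 0.046, -0.052]
contact_force: [0.7, 0.7, -0.5]
gripper_width: 0.998
tcp [0.6108 0.1618 0.1267] toolz [0.137 0.991 0.003] t 14.82 F [ 0.7  0.7 -0.5] w 0.998
blue_c 0.92 [274. 201.] [0.6104 0.1584]
rect blue_c 0.81 [258. 168. 293. 239.] [609.4 159.6] [24.9 56.4] 82.1
t: 15.72
eef_pos: [0.6239, -0.0755, 0.1193]
tool_rot: [-0.605, 0.607, -0.366, 0.364]
contact_force: [0.2, -0.5, -0.8]
gripper_width: 0.998
tcp [ 0.6239 -0.0755  0.1193] toolz [ 0.881  0.473 -0.003] t 15.72 F [ 0.2 -0.5 -0.8] w 0.998
white_c 0.83 [276. 223.] [ 0.6303 -0.0911]
dam_grip 0.55 [ 31. 166.] [ 0.4709 -0.1129]
rect white_c 0.76 [258. 187. 289. 257.] [627.9 -89.9] [24.3 61.4] 28.9
rect white_c 0.59 [  0.   2. 559. 420.] [ 635.  -102.3] [425.1 330.9] 27.8
[-0.36  0.57  0.53  1.79 -0.37  0.88  0.83]
```

View pics/w9.png

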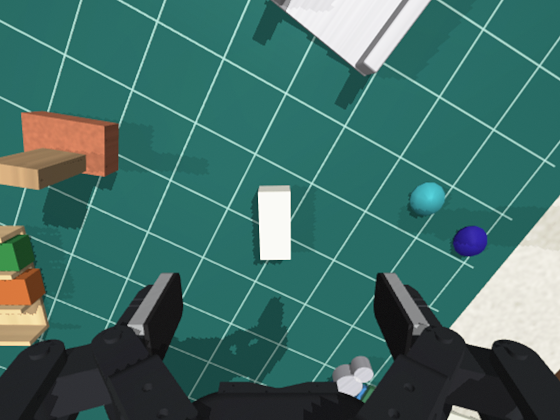

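```bash
python3 -m crank '[{"linear":[0.018,0.03,-0.003],"dr":[0,0,0],"hand":1},{"linear":[0.018,0.06,-0.003],"dr":[0,0,0],"hand":0.8},{"linear":[0.018,0.09,-0.003],"dr":[0,0,0],"hand":0.5},{"linear":[0.018,0.106,-0.003],"dr":[0,0,0],"hand":0.2},{"linear":[0.018,0.112,-0.003],"dr":[0,0,0],"hand":0},{"linear":[0.018,0.112,-0.003],"dr":[0,0,0],"hand":-0.3},{"linear":[0.018,0.112,-0.003],"dr":[0,0,0],"hand":-0.7},{"linear":[0.018,0.112,-0.003],"dr":[0,0,0],"hand":-0.7},{"linear":[0.018,0.112,-0.003],"dr":[0,0,0],"hand":-0.7},{"linear":[0.018,0.112,-0.003],"dr":[0,0,0],"hand":-0.7}]' && python3 -m crank '[{"linear":[0,0,0],"dr":[0,0,0],"hand":-0.7},{"linear":[0,0,0],"dr":[0,0,0],"hand":-0.7},{"linear":[0,-0.015,0],"dr":[0,0,0],"hand":-0.7},{"linear":[0,-0.05,0],"dr":[0,0,0],"hand":-0.7},{"linear":[0,-0.085,0],"dr":[0,0,0],"hand":-0.7},{"linear":[0,-0.12,0],"dr":[0,0,0],"hand":-0.7},{"linear":[0,-0.12,0],"dr":[0,0,0],"hand":-0.7}]'
```

```text
t: 16.75
eef_pos: [0.6319, -0.0918, 0.0105]
tool_rot: [0.607, -0.606, 0.363, -0.364]
contact_force: [-0.1, 0.2, -0.1]
gripper_width: 0.268
t: 17.33
eef_pos: [0.6354, -0.0934, 0.1376]
tool_rot: [0.608, -0.604, 0.36, -0.368]
contact_force: [1.2, -1.1, 0.9]
gripper_width: 0.263
```

```bash
python3 -m crank '[{"linear":[-0.025,0,0.008],"dr":[0,-7,0],"hand":-0.7},{"linear":[-0.06,0,0.02],"dr":[0,-14,0],"hand":-0.7},{"linear":[-0.095,0,0.032],"dr":[0,-21,0],"hand":-0.7},{"linear":[-0.13,0,0.044],"dr":[0,-28,0],"hand":-0.7},{"linear":[-0.165,0,0.055],"dr":[0,-35,0],"hand":-0.7},{"linear":[-0.19,0.01,0.063],"dr":[0,-42,0],"hand":-0.7},{"linear":[-0.19,0.04,0.063],"dr":[0,-49,0],"hand":-0.7},{"linear":[-0.19,0.065,0.063],"dr":[0,-54,0],"hand":-0.7},{"linear":[-0.19,0.085,0.063],"dr":[0,-54,0],"hand":-0.7},{"linear":[-0.19,0.085,0.063],"dr":[0,-54,0],"hand":-0.7}]'
python3 - <<'E'
from look import *
bot.get_obs();im,c=look("w10",[("blue_c",.016)])
o=bot.get_obs();print(n@o["eef_pos"][:2],u@o["eef_pos"][:2])
z=o["eef_pos"][2]
cols(im,c,(262,278,294),(.035,z+.0125,z-.0055),160,400,"n")
cols(im,c,(180,215,340),(.035,),150,400,"n",40)
E
```

```text
t: 18.17
eef_pos: [0.5954, 0.1053, 0.0421]
tool_rot: [-0.705, 0.706, -0.05, 0.047]
contact_force: [-0.1, -0.5, -0.5]
gripper_width: 0.262
tcp [0.5954 0.1053 0.0421] toolz [ 0.138  0.99  -0.001] t 18.17 F [-0.1 -0.5 -0.5] w 0.262
blue_c 0.86 [378. 259.] [0.6092 0.1586]
0.5771677146907674 0.18562494470250007
262 [(185, 78, 533.9, 528.0, 532.7), (198, 158, 540.2, 533.3, 538.8), (211, 115, 546.6, 538.8, 545.1), (225, 155, 553.7, 544.8, 552.0), (271, 156, 578.6, 566.0, 576.1), (284, 29, 586.1, 572.4, 583.4), (333, 132, 616.2, 598.1, 612.6), (345, 250, 624.1, 604.8, 620.3), (371, 179, 642.0, 620.0, 637.7), (374, 147, 644.2, 621.8, 639.8), (385, 81, 652.1, 628.6, 647.5)]
278 [(182, 105, 532.5, 526.8, 531.3), (198, 157, 540.2, 533.3, 538.8), (211, 114, 546.6, 538.8, 545.0), (225, 147, 553.7, 544.8, 552.0), (273, 117, 579.7, 567.0, 577.2), (302, 27, 596.8, 581.5, 593.7), (331, 121, 614.9, 596.9, 611.4), (336, 47, 618.2, 599.7, 614.5), (345, 242, 624.1, 604.8, 620.3), (372, 214, 642.7, 620.6, 638.4), (388, 103, 654.3, 630.5, 649.6)]
294 [(182, 92, 532.5, 526.8, 531.3), (185, 79, 533.9, 528.0, 532.7), (198, 163, 540.2, 533.3, 538.8), (211, 103, 546.6, 538.8, 545.0), (225, 157, 553.7, 544.8, 552.0), (267, 109, 576.3, 564.1, 573.9), (322, 118, 609.2, 592.0, 605.8), (336, 40, 618.2, 599.7, 614.5), (345, 241, 624.1, 604.8, 620.3), (370, 196, 641.3, 619.4, 637.0), (385, 95, 652.1, 628.6, 647.5)]
180 [(161, 200, 522.7), (182, 121, 532.5), (185, 102, 533.9), (198, 162, 540.2), (218, 95, 550.1), (237, 145, 560.0), (288, 78, 588.4), (292, 48, 590.8), (300, 209, 595.6), (314, 68, 604.2)]
215 [(154, 190, 519.6), (182, 97, 532.5), (185, 82, 533.9), (198, 162, 540.2), (219, 115, 550.6), (292, 64, 590.8), (300, 89, 595.6)]
340 [(182, 93, 532.5), (185, 84, 533.9), (198, 155, 540.1), (219, 122, 550.6)]
```

View pics/w10.png

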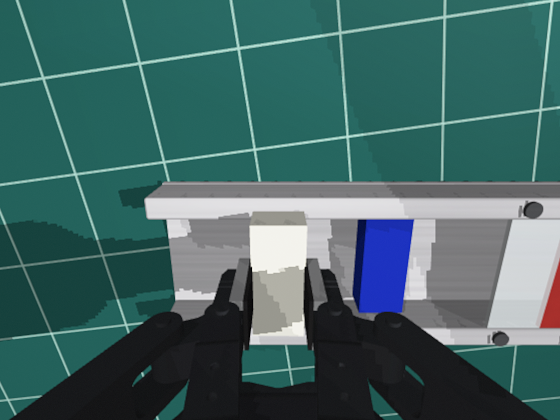

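```bash
python3 -m crank '[{"linear":[0,-0.01,0],"dr":[0,0,0],"hand":-0.7},{"linear":[0.0075,-0.012,0],"dr":[0,0,0],"hand":-0.7},{"linear":[0.0075,-0.012,0],"dr":[0,0,0],"hand":-0.7},{"linear":[0.0075,-0.012,0],"dr":[0,0,0],"hand":-0.7}]'
python3 - <<'E'
from look import *
im,c=look("w11",[])
o=bot.get_obs();print(n@o["eef_pos"][:2],u@o["eef_pos"][:2])
z=o["eef_pos"][2]
cols(im,c,(262,278,294),(.035,z+.0105,z-.0075),150,270,"n")
cols(im,c,(180,215,340),(.035,),150,350,"n",40)
cols(im,c,(235,242),(z+.0105,),230,320,"u",40)
E
```

```text
t: 18.6
eef_pos: [0.606, 0.1044, 0.0579]
tool_rot: [0.706, -0.705, 0.048, -0.05]
contact_force: [0.1, 0.4, -0.6]
gripper_width: 0.265
tcp [0.606  0.1044 0.0579] toolz [0.137 0.991 0.001] t 18.6 F [ 0.1  0.4 -0.6] w 0.265
0.5852073423441676 0.18609980049889385
262 [(157, 58, 534.4, 528.3, 531.7), (168, 147, 539.9, 532.8, 536.7), (188, 115, 550.3, 541.1, 546.2), (211, 81, 562.7, 551.1, 557.5), (226, 147, 571.2, 557.9, 565.2)]
278 [(157, 149, 534.4, 528.4, 531.7), (168, 143, 539.9, 532.8, 536.7), (188, 118, 550.3, 541.1, 546.2), (211, 81, 562.8, 551.1, 557.5), (225, 155, 570.6, 557.5, 564.7)]
294 [(157, 150, 534.4, 528.4, 531.7), (168, 148, 539.9, 532.8, 536.7), (188, 117, 550.3, 541.1, 546.2), (212, 80, 563.3, 551.6, 558.0), (226, 147, 571.2, 557.9, 565.2)]
180 [(157, 114, 534.3), (169, 139, 540.4), (188, 85, 550.2), (198, 118, 555.6), (271, 41, 598.1), (294, 77, 612.9), (300, 112, 616.9), (310, 239, 623.7)]
215 [(157, 109, 534.3), (168, 148, 539.9), (188, 111, 550.3), (196, 123, 554.5), (271, 85, 598.1), (303, 47, 619.0)]
340 [(157, 157, 534.4), (168, 150, 539.9), (188, 130, 550.3), (271, 181, 598.2), (294, 48, 613.1), (298, 42, 615.7)]
235 [(239, 130, 168.4), (307, 41, 197.6)]
242 [(240, 105, 168.7), (250, 40, 173.0)]
```

```bash
python3 -m crank '[{"linear":[-0.004,0,0],"dr":[0,0,0],"hand":-0.7},{"linear":[-0.004,0.004,0],"dr":[0,0,0],"hand":-0.7},{"linear":[-0.004,0.012,0],"dr":[0,0,0],"hand":-0.7},{"linear":[-0.004,0.022,0],"dr":[0,0,0],"hand":-0.7},{"linear":[-0.004,0.031,0],"dr":[0,0,0],"hand":-0.7},{"linear":[-0.004,0.038,0],"dr":[0,0,0],"hand":-0.7},{"linear":[-0.004,0.041,0],"dr":[0,0,0],"hand":-0.7},{"linear":[-0.004,0.041,0],"dr":[0,0,0],"hand":-0.7}]'
```

```text
t: 19.32
eef_pos: [0.6002, 0.1047, 0.0141]
tool_rot: [-0.705, 0.706, -0.049, 0.048]
contact_force: [0.5, -0.4, -1.8]
gripper_width: 0.269
```

```bash
python3 -m crank '[{"linear":[0,0.001,0],"dr":[0,0,0],"hand":-0.7},{"linear":[0,0.002,0],"dr":[0,0,0],"hand":-0.7},{"linear":[0,0.002,0],"dr":[0,0,0],"hand":-0.7}]'
```

```text
t: 19.57
eef_pos: [0.6003, 0.105, 0.0135]
tool_rot: [0.705, -0.705, 0.049, -0.048]
contact_force: [-0.1, 0.2, -1.7]
gripper_width: 0.267
```

```bash
python3 -m crank '[{"linear":[0,0.001,0],"dr":[0,0,0],"hand":-0.7},{"linear":[0,0.0015,0],"dr":[0,0,0],"hand":-0.7},{"linear":[0,0.0015,0],"dr":[0,0,0],"hand":-0.7}]'
python3 -m crank '[{"linear":[0,0,0],"dr":[0,0,0],"hand":-0.2},{"linear":[0,0,0],"dr":[0,0,0],"hand":-0.1},{"linear":[0,0,0],"dr":[0,0,0],"hand":-0.1},{"linear":[0,0,0],"dr":[0,0,0],"hand":-0.1},{"linear":[0,-0.02,0],"dr":[0,0,0],"hand":-0.1},{"linear":[0,-0.05,0],"dr":[0,0,0],"hand":0.3},{"linear":[0,-0.09,0],"dr":[0,0,0],"hand":0.3},{"linear":[0,-0.11,0],"dr":[0,0,0],"hand":1},{"linear":[0,-0.11,0],"dr":[0,0,0],"hand":1}]' 
python3 - <<'E'
from look import *
im,c=look("w12",[("blue_c",.016),("white_c",.016)])
rect(c,"blue_c",.025,1);rect(c,"white_c",.025,1)
E
```

```text
t: 19.82
eef_pos: [0.6004, 0.105, 0.0133]
tool_rot: [0.706, -0.705, 0.049, -0.048]
contact_force: [-5.1, -0.3, 13.2]
gripper_width: 0.27
t: 20.57
eef_pos: [0.6038, 0.1054, 0.1268]
tool_rot: [0.706, -0.704, 0.046, -0.051]
contact_force: [1.1, -0.1, 0.6]
gripper_width: 0.906
tcp [0.6038 0.1054 0.1268] toolz [0.137 0.991 0.002] t 20.57 F [ 1.1 -0.1  0.6] w 0.906
blue_c 0.96 [347. 201.] [0.6116 0.1588]
white_c 0.9 [277. 197.] [0.6006 0.1046]
rect blue_c 0.73 [328. 164. 369. 238.] [608.9 157.8] [27.5 57.2] 82.2
rect white_c 0.94 [262. 165. 290. 230.] [599.7 104.1] [25.8 55.2] 82.0
```

View pics/w12.png

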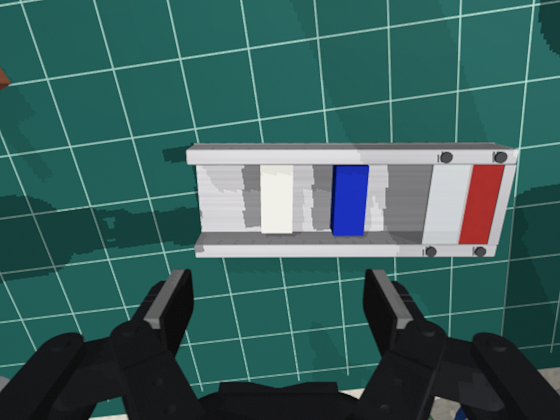

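Bars confirmed in the picture: white at (277,197), blue at (350,200), both flat across the channel. That was my last viewable picture, so from here I check numerically. Next is the dam.

```bash
python3 -m crank '[{"linear":[-0.014,-0.02,-0.033],"dr":[0,-4,0],"hand":1},{"linear":[-0.028,-0.04,-0.066],"dr":[0,-8,0],"hand":1},{"linear":[-0.042,-0.04,-0.1],"dr":[0,-12,0],"hand":1},{"linear":[-0.056,-0.04,-0.132],"dr":[0,-16,0],"hand":1},{"linear":[-0.07,-0.04,-0.165],"dr":[0,-20,0],"hand":1},{"linear":[-0.084,-0.04,-0.2],"dr":[0,-24,0],"hand":1},{"linear":[-0.098,-0.04,-0.231],"dr":[0,-27,0],"hand":1},{"linear":[-0.098,-0.04,-0.231],"dr":[0,-27,0],"hand":1},{"linear":[-0.098,-0.04,-0.231],"dr":[0,-27,0],"hand":1}]'
python3 - <<'E'
from look import *
im,c=look("w13",[("dam_grip",.058)])
print(np.round(bot.get_obs()["q"],2))
hsv=cv2.cvtColor(im,cv2.COLOR_BGR2HSV)
for d in bot.cut_out("wrist","dam_grip")[:1]:
    m=d["pixels"];print(d["score"],np.round(d["extent"]))
    ys,xs=np.nonzero(m);cl=im[ys,xs].astype(np.float32)
    _,lab,cen=cv2.kmeans(cl,5,None,(3,30,.5),3,cv2.KMEANS_PP_CENTERS)
    for k in range(5):
        s=lab[:,0]==k;pts=np.c_[xs[s],ys[s]].astype(np.float32);r=cv2.minAreaRect(pts)
        print(cen[k].round(),s.sum(),pts.min(0),pts.max(0),"rect",np.round(r[0]),np.round(r[1]),round(r[2],1))
E
```

```text
t: 21.57
eef_pos: [0.47, -0.1123, 0.1609]
tool_rot: [0.698, -0.697, -0.115, 0.117]
contact_force: [1.1, 0.6, -0.0]
gripper_width: 0.998
tcp [ 0.47   -0.1123  0.1609] toolz [-0.326  0.945  0.001] t 21.57 F [ 1.1  0.6 -0. ] w 0.998
dam_grip 0.64 [278. 204.] [ 0.4689 -0.1141]
[-0.13  0.26  0.27  2.09 -0.09  0.81  2.1 ]
0.79 [266. 159. 313. 239.]
[ 91. 123. 204.] 1686 [268. 164.] [309. 226.] rect [288. 195.] [62. 41.] 90.0
[ 70.  94. 122.] 360 [267. 164.] [309. 233.] rect [288. 198.] [42. 69.] 0.0
[125. 171. 211.] 493 [269. 197.] [284. 235.] rect [276. 216.] [38. 15.] 90.0
[ 48.  65. 104.] 148 [267. 160.] [308. 214.] rect [275. 178.] [32. 66.] 38.8
[109. 148. 185.] 190 [268. 185.] [309. 235.] rect [288. 210.] [50. 41.] 90.0
```

```bash
python3 - <<'E'
from look import *
o=bot.get_obs();c=cam("wrist",o);R=toolR();p0=np.array(o["eef_pos"])
for px,z in(((276.5,217.5),.075),((278,204),.058),((276,195),.075),((276,239),.075),((268,217),.075),((285,217),.075),((309,195),.025),((309,164),.025),((309,226),.025)):
    d=R.T@(ray(c,px,z)-p0);print(px,z,(d*1000).round(1))
im=cv2.imread("pics/w13.png").astype(float)
for k in(273,277,281,300):
    p=im[150:250,k-2:k+3].mean(1);d=np.abs(np.diff(p,axis=0)).sum(1);print(k,[(151+i,int(d[i])) for i in range(2,97) if d[i]==d[i-2:i+3].max() and d[i]>25])
for k in(170,190,205,215,225):
    p=im[k-2:k+3,255:325].mean(0);d=np.abs(np.diff(p,axis=0)).sum(1);print(k,[(256+i,int(d[i])) for i in range(2,67) if d[i]==d[i-2:i+3].max() and d[i]>25])
E
```

```text
(276.5, 217.5) 0.075 [ 3.4 86.2 -2.3]
(278, 204) 0.058 [ -1.3 103.2  -1.2]
(276, 195) 0.075 [-13.6  86.2  -2.7]
(276, 239) 0.075 [20.5 86.2 -2.7]
(268, 217) 0.075 [ 3.  86.2 -8.5]
(285, 217) 0.075 [ 3.  86.2  3.8]
(309, 195) 0.025 [  1.3 136.3  25.6]
(309, 164) 0.025 [-25.8 136.3  24.8]
(309, 226) 0.025 [ 30.2 136.2  26.5]
273 [(154, 190), (159, 70), (164, 114), (177, 59), (180, 25), (196, 153), (236, 117), (245, 28)]
277 [(155, 184), (159, 69), (164, 116), (178, 80), (196, 152), (236, 175)]
281 [(156, 113), (159, 69), (164, 123), (179, 83), (196, 152), (236, 195)]
300 [(160, 62), (164, 125), (227, 138)]
170 [(267, 164), (311, 108), (320, 26)]
190 [(268, 68), (285, 77), (310, 107)]
205 [(268, 169), (285, 67), (309, 93)]
215 [(268, 173), (285, 64), (309, 101)]
225 [(268, 143), (285, 79), (309, 85), (318, 30), (321, 25)]
```

```bash
python3 -m crank '[{"linear":[0.0026,0.03,-0.0024],"dr":[0,-1.5,0],"hand":1},{"linear":[0.0026,0.07,-0.0024],"dr":[0,-1.5,0],"hand":0.8},{"linear":[0.0026,0.1,-0.0024],"dr":[0,-1.5,0],"hand":0.4},{"linear":[0.0026,0.118,-0.0024],"dr":[0,-1.5,0],"hand":0},{"linear":[0.0026,0.118,-0.0024],"dr":[0,-1.5,0],"hand":-0.4},{"linear":[0.0026,0.118,-0.0024],"dr":[0,-1.5,0],"hand":-0.8},{"linear":[0.0026,0.118,-0.0024],"dr":[0,-1.5,0],"hand":-1},{"linear":[0.0026,0.118,-0.0024],"dr":[0,-1.5,0],"hand":-1},{"linear":[0.0026,0.118,-0.0024],"dr":[0,-1.5,0],"hand":-1},{"linear":[0.0026,0.118,-0.0024],"dr":[0,-1.5,0],"hand":-1}]' 50 && python3 -m crank '[{"linear":[0,0,0],"dr":[0,0,0],"hand":-1},{"linear":[0,0,0],"dr":[0,0,0],"hand":-1},{"linear":[0,-0.01,0],"dr":[0,0,0],"hand":-1},{"linear":[0,-0.03,0],"dr":[0,0,0],"hand":-1},{"linear":[0,-0.06,0],"dr":[0,0,0],"hand":-1},{"linear":[0,-0.07,0],"dr":[0,0,0],"hand":-1},{"linear":[0,-0.07,0],"dr":[0,0,0],"hand":-1}]'
```

```text
t: 22.55
eef_pos: [0.476, -0.1118, 0.0449]
tool_rot: [-0.696, 0.696, 0.128, -0.126]
contact_force: [-0.9, 1.0, 3.8]
gripper_width: 0.127
t: 23.13
eef_pos: [0.4769, -0.1122, 0.1166]
tool_rot: [-0.695, 0.696, 0.129, -0.125]
contact_force: [0.2, 0.0, -0.8]
gripper_width: 0.135
```

```bash
python3 -m crank '[{"linear":[0.02,-0.01,0.014],"dr":[0,3,0],"hand":-1},{"linear":[0.048,-0.01,0.032],"dr":[0,8,0],"hand":-1},{"linear":[0.077,-0.01,0.052],"dr":[0,13,0],"hand":-1},{"linear":[0.107,-0.01,0.072],"dr":[0,18,0],"hand":-1},{"linear":[0.137,0,0.092],"dr":[0,23,0],"hand":-1},{"linear":[0.16,0.01,0.108],"dr":[0,28.5,0],"hand":-1},{"linear":[0.169,0.017,0.1145],"dr":[0,28.5,0],"hand":-1},{"linear":[0.169,0.017,0.1145],"dr":[0,28.5,0],"hand":-1},{"linear":[0.169,0.017,0.1145],"dr":[0,28.5,0],"hand":-1}]'
python3 - <<'E'
from look import *
im,c=look("w14",[("dam_grip",.113),("white_c",.016)])
o=bot.get_obs();print(n@o["eef_pos"][:2],u@o["eef_pos"][:2]);z=o["eef_pos"][2]
print("front/top z",z-.02)
cols(im,c,(285,300,310),(.035,z-.02,z-.042),120,420,"n",40)
cols(im,c,(420,450),(.035,),120,400,"n",40)
cols(im,c,(180,190,200,210),(z-.02,),200,420,"u",40)
d=bot.cut_out("wrist","dam_grip")[0];print(d["score"],np.round(d["extent"]))
m=d["pixels"].astype(np.uint8)
for col in range(int(d["extent"][0])+3,int(d["extent"][2]),12): 
    r=np.nonzero(m[:,col])[0];print(col,r.min(),r.max(),end="; ")
E
```

```text
t: 23.88
eef_pos: [0.5915, 0.0544, 0.0952]
tool_rot: [-0.705, 0.706, -0.049, 0.047]
contact_force: [-0.7, -0.9, -1.3]
gripper_width: 0.133
tcp [0.5915 0.0544 0.0952] toolz [ 0.137  0.991 -0.002] t 23.88 F [-0.7 -0.9 -1.3] w 0.133
dam_grip 0.74 [279. 276.] [0.583  0.0549]
white_c 0.66 [352. 217.] [0.5994 0.1051]
0.5793648749401139 0.13292360372251766
front/top z 0.07690855953136046
285 [(141, 245, 523.8, 518.3, 521.2), (159, 113, 534.6, 526.9, 530.9), (168, 174, 540.2, 531.3, 536.0), (184, 119, 550.3, 539.4, 545.1), (187, 253, 552.2, 540.9, 546.8), (198, 100, 559.4, 546.6, 553.3), (222, 84, 575.7, 559.5, 568.0), (270, 126, 610.6, 587.3, 599.5), (290, 121, 626.3, 599.7, 613.6), (336, 82, 665.0, 630.4, 648.6), (373, 226, 699.2, 657.6, 679.4), (387, 82, 712.9, 668.5, 691.8)]
300 [(139, 243, 522.6, 517.3, 520.1), (159, 133, 534.6, 526.9, 530.9), (168, 176, 540.1, 531.3, 535.9), (184, 102, 550.3, 539.3, 545.1), (187, 252, 552.2, 540.9, 546.8), (198, 94, 559.4, 546.6, 553.3), (258, 75, 601.5, 580.1, 591.3), (301, 47, 635.1, 606.7, 621.7), (306, 44, 639.3, 610.0, 625.4), (310, 77, 642.6, 612
[... 594 characters left out ...]
8, 149, 539.9), (185, 200, 550.7), (256, 111, 599.8), (274, 149, 613.4), (287, 249, 623.6), (304, 203, 637.3), (353, 168, 679.9)]
180 [(259, 261, 124.2), (264, 79, 126.6), (285, 81, 137.0)]
190 [(261, 248, 125.1), (264, 127, 126.6), (330, 54, 159.4), (334, 74, 161.4), (338, 293, 163.4), (375, 43, 181.8), (391, 150, 189.8), (413, 144, 200.8)]
200 [(261, 191, 125.0), (334, 70, 161.7), (338, 280, 163.7), (375, 50, 182.3), (392, 125, 190.9), (412, 157, 200.9)]
210 [(203, 138, 95.5), (262, 118, 125.4), (333, 71, 161.5), (337, 370, 163.5), (373, 48, 181.8), (388, 139, 189.4), (411, 156, 201.1)]
0.63 [261. 185. 337. 335.]
264 188 333; 276 187 335; 288 187 335; 300 187 258; 312 187 268; 324 187 286;
```

```bash
python3 -m crank '[{"linear":[0.007,0,0.003],"dr":[0,0,0],"hand":-1},{"linear":[0.007,0.01,0.003],"dr":[0,0,0],"hand":-1},{"linear":[0.007,0.01,0.003],"dr":[0,0,0],"hand":-1},{"linear":[0.007,0.01,0.003],"dr":[0,0,0],"hand":-1}]'
python3 - <<'E'
from look import *
im,c=look("w15",[])
o=bot.get_obs();print(n@o["eef_pos"][:2],u@o["eef_pos"][:2]);z=o["eef_pos"][2]
cols(im,c,(285,300,320),(.035,z-.02,z-.042),150,230,"n",40)
cols(im,c,(420,),(.035,),150,330,"n",40)
cols(im,c,(200,220),(z-.02,z-.042),240,420,"u",40)
E
```

```text
t: 24.42
eef_pos: [0.5995, 0.0566, 0.086]
tool_rot: [-0.705, 0.706, -0.049, 0.048]
contact_force: [-0.4, 0.8, -1.4]
gripper_width: 0.132
tcp [0.5995 0.0566 0.086 ] toolz [ 0.137  0.991 -0.   ] t 24.42 F [-0.4  0.8 -1.4] w 0.132
0.586374507108153 0.13802434682143147
285 [(158, 188, 540.1, 534.4, 538.4), (175, 130, 550.2, 542.9, 548.0), (187, 228, 557.5, 549.0, 555.0), (198, 99, 564.4, 554.8, 561.5), (221, 82, 579.2, 567.2, 575.7)]
300 [(158, 181, 540.1, 534.4, 538.4), (175, 131, 550.2, 542.9, 548.0), (187, 231, 557.5, 549.0, 555.0), (198, 94, 564.4, 554.8, 561.5)]
320 [(158, 181, 540.1, 534.4, 538.4), (175, 143, 550.2, 542.9, 548.0), (187, 103, 557.5, 549.0, 555.0), (198, 95, 564.4, 554.8, 561.5)]
420 [(158, 165, 540.1), (176, 301, 550.8), (259, 131, 605.4), (270, 159, 613.3), (284, 260, 623.7), (308, 238, 642.3)]
200 [(256, 188, 125.8, 124.3), (263, 79, 129.3, 128.3), (335, 355, 165.8, 169.8), (373, 50, 185.1, 191.6), (389, 114, 193.2, 200.8), (413, 162, 205.4, 214.6)]
220 [(256, 247, 125.6, 124.0), (263, 87, 129.2, 128.1), (334, 318, 165.9, 169.8), (372, 54, 185.6, 192.1), (389, 127, 194.4, 202.1), (410, 181, 205.2, 214.5)]
```

```bash
python3 -m crank '[{"linear":[-0.001,0.008,0],"dr":[0,0,0],"hand":-1},{"linear":[-0.001,0.016,0],"dr":[0,0,0],"hand":-1},{"linear":[-0.001,0.024,0],"dr":[0,0,0],"hand":-1},{"linear":[-0.001,0.03,0],"dr":[0,0,0],"hand":-1},{"linear":[-0.001,0.034,0],"dr":[0,0,0],"hand":-1},{"linear":[-0.001,0.036,0],"dr":[0,0,0],"hand":-1},{"linear":[-0.001,0.036,0],"dr":[0,0,0],"hand":-1},{"linear":[-0.001,0.036,0],"dr":[0,0,0],"hand":-1}]'
```

```text
t: 25.13
eef_pos: [0.5993, 0.0569, 0.0508]
tool_rot: [-0.705, 0.705, -0.048, 0.049]
contact_force: [0.1, -0.2, -2.0]
gripper_width: 0.133
```

```bash
python3 -m crank '[{"linear":[0,0.001,0],"dr":[0,0,0],"hand":-1},{"linear":[0,0.0015,0],"dr":[0,0,0],"hand":-1},{"linear":[0,0.0015,0],"dr":[0,0,0],"hand":-1}]'
```

```text
t: 25.38
eef_pos: [0.5993, 0.057, 0.0495]
tool_rot: [0.705, -0.705, 0.048, -0.049]
contact_force: [0.0, -0.0, -1.4]
gripper_width: 0.126
```

```bash
python3 -m crank '[{"linear":[0,0.001,0],"dr":[0,0,0],"hand":-1},{"linear":[0,0.0015,0],"dr":[0,0,0],"hand":-1},{"linear":[0,0.0015,0],"dr":[0,0,0],"hand":-1}]'
```

```text
t: 25.63
eef_pos: [0.5995, 0.057, 0.049]
tool_rot: [0.706, -0.705, 0.048, -0.049]
contact_force: [-3.6, -0.1, 8.8]
gripper_width: 0.132
```

```bash
python3 -m crank '[{"linear":[0,-0.001,0.002],"dr":[0,0,0],"hand":-1},{"linear":[0,-0.001,0.006],"dr":[0,0,0],"hand":-1},{"linear":[0,-0.001,0.01],"dr":[0,0,0],"hand":-1},{"linear":[0,-0.001,0.014],"dr":[0,0,0],"hand":-1},{"linear":[0,-0.001,0.018],"dr":[0,0,0],"hand":-1},{"linear":[0,-0.001,0.022],"dr":[0,0,0],"hand":-1},{"linear":[0,-0.001,0.026],"dr":[0,0,0],"hand":-1},{"linear":[0,-0.001,0.03],"dr":[0,0,0],"hand":-1},{"linear":[0,-0.001,0.034],"dr":[0,0,0],"hand":-1},{"linear":[0,-0.001,0.038],"dr":[0,0,0],"hand":-1}]' && python3 -m crank '[{"linear":[0,0,0.004],"dr":[0,0,0],"hand":-1},{"linear":[0,0,0.008],"dr":[0,0,0],"hand":-1},{"linear":[0,0,0.012],"dr":[0,0,0],"hand":-1},{"linear":[0,0,0.016],"dr":[0,0,0],"hand":-1},{"linear":[0,0,0.02],"dr":[0,0,0],"hand":-1},{"linear":[0,0,0.024],"dr":[0,0,0],"hand":-1},{"linear":[0,0,0.028],"dr":[0,0,0],"hand":-1},{"linear":[0,0,0.032],"dr":[0,0,0],"hand":-1},{"linear":[0,0,0.036],"dr":[0,0,0],"hand":-1},{"linear":[0,0,0.04],"dr":[0,0,0],"hand":-1}]'
python3 - <<'E'
from look import *
im,c=look("w16",[("blue_c",.016),("white_c",.016),("channel_bridge",.031),("channel_stop",.007),("channel",.003)])
o=bot.get_obs();print(n@o["eef_pos"][:2],u@o["eef_pos"][:2],toolR()[:,2])
cols(im,c,(480,),(.035,),120,330,"n",40)
cols(im,c,(190,200,210),(.025,.029),220,540,"u",40)
E
```

```text
t: 26.47
eef_pos: [0.6046, 0.0948, 0.049]
tool_rot: [-0.705, 0.706, -0.048, 0.049]
contact_force: [-0.4, -3.4, 3.9]
gripper_width: 0.132
t: 27.3
eef_pos: [0.61, 0.1342, 0.049]
tool_rot: [-0.705, 0.706, -0.049, 0.049]
contact_force: [-0.7, -4.6, 5.9]
gripper_width: 0.131
tcp [0.61   0.1342 0.049 ] toolz [0.136 0.991 0.   ] t 27.3 F [-0.7 -4.6  5.9] w 0.131
blue_c 0.82 [390. 238.] [0.6155 0.1967]
white_c 0.88 [351. 234.] [0.6096 0.1748]
channel_bridge 0.74 [434. 247.] [0.6165 0.2154]
channel_stop 0.57 [498. 229.] [0.6224 0.2634]
channel_stop 0.37 [349. 235.] [0.614  0.1752]
0.5859438343901135 0.21739518255924717 [0.13622142 0.99067767 0.00121517]
480 [(160, 156, 534.1), (172, 123, 539.9), (195, 101, 551.3), (303, 91, 612.8), (320, 217, 623.8), (323, 129, 625.8)]
190 [(450, 84, 303.8, 301.7), (453, 112, 305.4, 303.2), (471, 61, 314.6, 312.3), (530, 80, 345.0, 341.9), (535, 58, 347.6, 344.5)]
200 [(232, 101, 191.3, 191.8), (262, 57, 206.9, 207.1), (333, 171, 243.8, 243.1), (379, 237, 267.8, 266.5), (419, 51, 288.6, 286.8), (425, 122, 291.7, 289.9), (444, 185, 301.6, 299.5), (502, 126, 331.8, 329.0)]
210 [(233, 105, 191.5, 192.1), (263, 52, 207.3, 207.5), (333, 215, 244.1, 243.4), (378, 236, 267.8, 266.5), (419, 55, 289.3, 287.5), (423, 136, 291.4, 289.6), (442, 143, 301.4, 299.3), (499, 129, 331.4, 328.6)]
```

```bash
python3 -m crank '[{"linear":[0,0,0.004],"dr":[0,0,0],"hand":-1},{"linear":[0,0,0.008],"dr":[0,0,0],"hand":-1},{"linear":[0,0,0.012],"dr":[0,0,0],"hand":-1},{"linear":[0,0,0.016],"dr":[0,0,0],"hand":-1},{"linear":[0,0,0.02],"dr":[0,0,0],"hand":-1},{"linear":[0,0,0.024],"dr":[0,0,0],"hand":-1},{"linear":[0,0,0.028],"dr":[0,0,0],"hand":-1},{"linear":[0,0,0.032],"dr":[0,0,0],"hand":-1},{"linear":[0,0,0.036],"dr":[0,0,0],"hand":-1},{"linear":[0,0,0.04],"dr":[0,0,0],"hand":-1}]' && python3 -m crank '[{"linear":[0,0,0.001],"dr":[0,0,0],"hand":-1},{"linear":[0,0,0.002],"dr":[0,0,0],"hand":-1},{"linear":[0,0,0.003],"dr":[0,0,0],"hand":-1},{"linear":[0,0,0.004],"dr":[0,0,0],"hand":-1},{"linear":[0,0,0.005],"dr":[0,0,0],"hand":-1},{"linear":[0,0,0.006],"dr":[0,0,0],"hand":-1},{"linear":[0,0,0.007],"dr":[0,0,0],"hand":-1},{"linear":[0,0,0.008],"dr":[0,0,0],"hand":-1}]'
```

```text
t: 28.43
eef_pos: [0.6154, 0.1725, 0.049]
tool_rot: [-0.705, 0.706, -0.049, 0.049]
contact_force: [-0.6, -4.4, 6.9]
gripper_width: 0.135
t: 29.1
eef_pos: [0.6165, 0.1803, 0.049]
tool_rot: [-0.705, 0.706, -0.049, 0.049]
contact_force: [-0.9, -4.4, 6.9]
gripper_width: 0.131
```

```bash
for i in 1; do python3 -m crank '[{"linear":[0,0,0.001],"dr":[0,0,0],"hand":-1},{"linear":[0,0,0.002],"dr":[0,0,0],"hand":-1},{"linear":[0,0,0.003],"dr":[0,0,0],"hand":-1},{"linear":[0,0,0.004],"dr":[0,0,0],"hand":-1},{"linear":[0,0,0.005],"dr":[0,0,0],"hand":-1}]'; done
```

```text
t: 29.52
eef_pos: [0.6172, 0.1852, 0.049]
tool_rot: [-0.705, 0.706, -0.049, 0.049]
contact_force: [-0.1, -4.3, 7.9]
gripper_width: 0.128
```

```bash
python3 -m crank '[{"linear":[0,0,0.0005],"dr":[0,0,0],"hand":-1},{"linear":[0,0,0.001],"dr":[0,0,0],"hand":-1},{"linear":[0,0,0.0015],"dr":[0,0,0],"hand":-1},{"linear":[0,0,0.002],"dr":[0,0,0],"hand":-1}]'
```

```text
t: 29.85
eef_pos: [0.6174, 0.1871, 0.049]
tool_rot: [-0.705, 0.706, -0.049, 0.049]
contact_force: [-0.8, -4.5, 6.3]
gripper_width: 0.131
```

```bash
python3 -m crank '[{"linear":[0,0,0.0005],"dr":[0,0,0],"hand":-1},{"linear":[0,0,0.001],"dr":[0,0,0],"hand":-1},{"linear":[0,0,0.0015],"dr":[0,0,0],"hand":-1},{"linear":[0,0,0.002],"dr":[0,0,0],"hand":-1}]'
```

```text
t: 30.18
eef_pos: [0.6177, 0.1889, 0.049]
tool_rot: [-0.705, 0.706, -0.049, 0.049]
contact_force: [-1.6, -6.1, 7.7]
gripper_width: 0.135
```

```bash
python3 -m crank '[{"linear":[0,0,0.0003],"dr":[0,0,0],"hand":-1},{"linear":[0,0,0.0006],"dr":[0,0,0],"hand":-1},{"linear":[0,0,0.001],"dr":[0,0,0],"hand":-1}]'
```

```text
t: 30.43
eef_pos: [0.6177, 0.189, 0.049]
tool_rot: [-0.704, 0.706, -0.049, 0.049]
contact_force: [-1.8, -7.1, 8.0]
gripper_width: 0.132
```

```bash
python3 -m crank '[{"linear":[0,0,0.0005],"dr":[0,0,0],"hand":-1},{"linear":[0,0,0.001],"dr":[0,0,0],"hand":-1},{"linear":[0,0,0.0015],"dr":[0,0,0],"hand":-1},{"linear":[0,0,0.002],"dr":[0,0,0],"hand":-1},{"linear":[0,0,0.002],"dr":[0,0,0],"hand":-1}]'
```

```text
t: 30.85
eef_pos: [0.6178, 0.1891, 0.0491]
tool_rot: [-0.704, 0.707, -0.05, 0.049]
contact_force: [-2.8, -10.2, 10.8]
gripper_width: 0.134
```

```bash
python3 -m crank '[{"linear":[0,-0.0005,-0.001],"dr":[0,0,0],"hand":-1},{"linear":[0,-0.001,-0.002],"dr":[0,0,0],"hand":-1},{"linear":[0,-0.001,-0.0025],"dr":[0,0,0],"hand":-1},{"linear":[0,-0.001,-0.0025],"dr":[0,0,0],"hand":-1}]'
```

```text
t: 31.18
eef_pos: [0.6175, 0.1891, 0.0491]
tool_rot: [-0.705, 0.706, -0.049, 0.049]
contact_force: [1.5, -6.3, 1.3]
gripper_width: 0.133
```

```bash
python3 -m crank '[{"linear":[0,0,0],"dr":[0,0,0],"hand":-0.6},{"linear":[0,0,0],"dr":[0,0,0],"hand":-0.4},{"linear":[0,0,0],"dr":[0,0,0],"hand":-0.4},{"linear":[0,0,0],"dr":[0,0,0],"hand":-0.4},{"linear":[0,-0.01,0],"dr":[0,0,0],"hand":-0.4},{"linear":[0,-0.03,0],"dr":[0,0,0],"hand":-0.4},{"linear":[0,-0.06,0],"dr":[0,0,0],"hand":-0.4},{"linear":[0,-0.09,0],"dr":[0,0,0],"hand":0},{"linear":[0,-0.1,0],"dr":[0,0,0],"hand":0.5},{"linear":[0,-0.1,0],"dr":[0,0,0],"hand":0.5}]'
python3 - <<'E'
from look import *
im,c=look("w17",[("dam_grip",.062),("blue_c",.016),("white_c",.016),("channel_bridge",.031),("channel_stop",.007),("channel",.003)])
o=bot.get_obs();z=o["eef_pos"][2]
cols(im,c,(175,182,190,200,210,220),(.025,.029,.034),150,450,"u",40)
rect(c,"white_c",.025,1);rect(c,"blue_c",.025,1)
ims=bot.read_camera("scene");cs=cam("scene")
for t,z in(("dam_grip",.062),("white_c",.016),("blue_c",.016)):
    for d in bot.place_of("scene",t)[:2]:print(t,round(d["score"],2),np.round(d["xy"]),ray(cs,d["xy"],z)[:2].round(4))
E
```

```text
t: 32.02
eef_pos: [0.6199, 0.1921, 0.1539]
tool_rot: [0.707, -0.704, 0.046, -0.051]
contact_force: [1.0, -0.7, -0.3]
gripper_width: 0.715
tcp [0.6199 0.1921 0.1539] toolz [0.137 0.991 0.002] t 32.02 F [ 1.  -0.7 -0.3] w 0.715
dam_grip 0.94 [274. 200.] [0.6127 0.1896]
channel_bridge 0.77 [305. 189.] [0.6165 0.2144]
channel_stop 0.95 [360. 181.] [0.6229 0.2648]
channel 0.98 [239. 180.] [0.6082 0.1582]
175 [(217, 55, 224.1, 224.8, 225.7), (263, 67, 262.1, 262.2, 262.5), (281, 73, 277.0, 276.9, 276.8), (301, 66, 293.5, 293.2, 292.8), (306, 254, 297.6, 297.3, 296.8), (341, 167, 326.6, 325.8, 324.8), (369, 238, 349.7, 348.6, 347.2), (379, 207, 358.0, 356.8, 355.2), (397, 276, 372.9, 371.5, 369.6)]
182 [(198, 100, 208.0, 209.0, 210.2), (264, 84, 262.8, 263.0, 263.2), (281, 97, 277.0, 276.9, 276.8), (299, 85, 291.9, 291.7, 291.3), (306, 204, 297.8, 297.4, 297.0), (336, 45, 322.8, 322.0, 321.1), (341, 179, 326.9, 326.1, 325.1), (368, 246, 349.4, 348.3, 346.9), (379, 213, 358.6, 357.3, 355.8), (397, 228, 373.6, 372.1, 370.3)]
190 [(200, 115, 209.1, 210.1, 211.3), (263, 41, 261.9, 262.1, 262.3)
[... 719 characters left out ...]
262.9), (281, 49, 277.0, 277.0, 276.9), (299, 70, 292.4, 292.2, 291.8), (305, 263, 297.6, 297.2, 296.8), (334, 41, 322.4, 321.7, 320.8), (339, 169, 326.7, 325.9, 324.9), (366, 196, 349.9, 348.7, 347.3), (376, 211, 358.4, 357.2, 355.6), (400, 118, 379.0, 377.5, 375.5)]
220 [(264, 67, 262.4, 262.5, 262.7), (281, 76, 277.1, 277.0, 276.9), (300, 47, 293.5, 293.2, 292.8), (305, 199, 297.8, 297.5, 297.0), (339, 185, 327.3, 326.5, 325.5), (365, 214, 349.8, 348.7, 347.3), (375, 211, 358.5, 357.2, 355.6), (400, 115, 380.1, 378.6, 376.6)]
dam_grip 0.8 [346. 244.] [0.6075 0.1799]
white_c 0.59 [209. 148.] [ 0.278  -0.3534]
blue_c 0.68 [254. 162.] [ 0.3023 -0.1797]
blue_c 0.24 [433. 250.] [0.5027 0.3757]
```

```bash
python3 -c "
from station import bot
o=bot.get_obs();print(o['t'],o['contact_force']);print(bot.hand_in())"
```

```text
32.6667 [0.74800618 0.91900149 0.26190626]
the job is handed in; nothing more can be done
None
```

The channel is loaded in the order asked (blue, white, dam block with its handle to the rear), and I handed the job in at about 32.7 s of the 72 s allowed.

- **Blue:** I took it from the rack by its ends, set it on the open mat, let go, and took it again by its long sides. It then went flat into the channel, followed by white.
- **Push:** I gripped the dam block by its handle and pushed the row at about 48 mm/s, then in steps of 1 mm or less. It stopped dead at about 10 N, 0.5 mm from the expected stop position.
- **Last checks:**
  - The dam block's rear face measured 20.7 mm along the channel, where a fully closed row would put it at 21. The handle measured 29.7 mm against 29.
  - The dam block sits square in the channel, and the robot is about 10 cm clear and touching nothing.
  - Wrist forces stayed low at every reading I took, about 15 N at most.

**Not confirmed by camera:** once under the bridge, blue and white were not detected in the wrist picture. The scene camera reported only wrong matches for them (the larger white block and, as blue, the yellow look-alike and the bowl). The scene camera's handle position also disagreed with the wrist camera's by about 1 cm; I trusted the closer wrist view. That blue is home with no gaps rests on the dead stop, the dam block's position, and a mid-push picture showing the three pieces touching. I had used all 12 viewable pictures before loading the dam block, so every later check was numeric.

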